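# Load two parts trays into the sprung tray magazine

### The arm

A 6-joint arm with a two-finger parallel gripper is mounted at the origin on the work surface. World frame = base frame: x ahead of the robot, y to its left, z up, the work surface at z = 0. Lengths are in m, angles in rad, forces in N, time in s.
With the tool pointing down it reaches from about 0.35 to 0.975 m from the base axis. Payload 4.9 kg.
Tool frame: the origin (TCP) lies midway between the tips of the shut fingers; the grasp point (between the pads) lies manip.tcp_to_grasp behind it (manip.tcp_to_grasp is the distance from the TCP to the grasp point, in m); z points along the fingers, y is the line along which they close (so a half turn about z gives the same grasp; the last joint's range is limited). The gripper opens to 85 mm and grips with 20 to 120 N. Pads are 22 mm wide; open, the fingers measure 114 mm over their backs; the gripper's body (76 mm by 85 mm) begins 54 mm behind the grasp point. The pads swing forward as they close: fully open they stand 13 mm farther back than shut.
Start: joints at [-1.447, 0.053, 1.613, -0, 1.476, -0.119], TCP at [0.15, -0.607, 0.231] pointing down, gripper open.
Joint ranges: [-3.01, 3.01], [-1.01, 2.22], [0.06, 2.58], [-1.02, 4.17], [0.09, 2.62], [-3.14, 3.14]. Speed limits (rad/s): [2.57, 2.57, 3.14, 3.14, 3.14, 3.14].

### API

Orientations are given as a unit quaternion [w, x, y, z].
In Python, from plant import manip, grab_frame, calibration, job_done gives the robot as it stands.
- The arm moves only by the tool send_rows, never from a script. Its argument "rows" is a list of rows, each an object of numbers: "x", "y", "z": the shift along the tool's x, y, z normalised to -1 to 1, where 1 is 15 cm; "wx", "wy", "wz": the turn, a rotation vector about the tool's x, y, z normalised to -1 to 1, where 1 is pi/4 rad; "hand": the opening, from -1 (shut) to 1 (fully open). In form: [{"x": .., "y": .., "z": .., "wx": .., "wy": .., "wz": .., "hand": ..}, ...]. A call has exactly 10 rows; each row shifts and turns the commanded pose from where the row before left it, along the tool's axes as they then stand; what a row does not reach is not made up. A row lasts 1/12 s, in which the tool goes at most 41.7 mm and 7.16 degrees, less where a joint would pass 70% of its speed; a pose out of reach is approached as far as the arm can. A call with a number of a shift or a turn outside -1 to 1 is refused whole. A call with a gripper value outside its range is refused whole. The fingers move at their own pace and stop on an object; the grip force is fixed at half the most. Time passes only in rows, so rows that do not move let the fingers close, or fill a call up. It gives the time, the measured TCP pose, the force, the opening and the grip force at its end, in the units of the state.
- manip.state(): the state, without advancing time (a new reading comes with each control period).
- grab_frame(name): name is "scene" or "top" or "wrist"; returns the picture (384x512x3 uint8, blue, green, red); there is no depth.
- calibration(name): a dict with "camera_matrix" (3x3 intrinsics, pixels), "k1" (the pictures are not rectified: a ray, as slopes to the right and down, at radius r is drawn at 1 + k1 r^2 times it, then the intrinsics apply), "R" (3x3) and "t" (3): a world point X has camera coordinates R X + t. Camera axes: x right, y down, z forward; pixel columns grow to the right and rows downward; lengths in m; the calibration is good to about 2 mm. A picture is of the moment at which its call begins: read the wrist's pose just before it. calibration takes no time and is no camera call; for the wrist camera it gives the pose at the moment of the call.
- job_done(): hands the job in; it is judged then, once.
The state is a dict: "time": time; "joint_pos": joint angles; "joint_vel": joint speeds; "joint_efforts": joint torques, N m; "tool_pos": TCP position; "tool_rot": TCP orientation; "contact_force": force on the tool from outside, world axes, zero at the start; "ft_torque": the same for the moment, N m; "gripper_width": opening from 0.0 (shut) to 1.0 (fully open); "grasp_force": force on a finger pad.
Only numpy, scipy, OpenCV 4.12 (cv2) and the standard library are available. Lean on these libraries where they do the work, as an engineer would, in place of code of your own. Each camera call takes 0.05 s, during which the arm holds its last target. There are 200 camera calls.

### The job

Load the two grey parts trays with chamfered corners into the sprung tray magazine, one at a time: match the chamfered end to that of the carrier, let the skirt slip over the raised step below, and press down until the tray clicks under both brass catches and stays there when you let go; then stack the second tray on the first in the same way. Leave the other things on the bench where they are.

Things in the scene. Friction and masses are not known exactly. Their poses are not given: they have to be found in the camera images.
- magazine: fixed tray magazine: 190 x 90 mm aluminium base, a dark tower at each x end (x 53 to 80, |y| under 25, up to z 93 mm), sides open for fingers. Origin: centre of the base's underside; +x is the end to which the chamfers must point. A tray held by the catches has its underside at z 62; with two loaded the lower one's is at 44. Press 2 to 4 mm deeper to be sure of the click.
- step_mid (a point): point fixed in the magazine at x 0, y 0, z 92 mm: where the carrier's top would be if centred. The sprung grey metal carrier between the towers has a tray's top (step 91 x 55, 12 high, chamfered at +x; shoulder at z 80). It is fixed in x and yaw but FLOATS in y: it stands anywhere within 12 mm of this point, no reading tells where. It stays where left; about 3.5 N shifts it.
- catch_mid (a point): point fixed in the magazine at x 0, y 0, z 80 mm, level with the flat undersides of the two brass sprung catches (noses at x +46 and -46 mm, 30 wide, sloped on top up to z 90). A skirt pushed down drives them apart (up to 4 N downwards each) and they snap in over its shoulder, holding the tray down against the spring.
- follower (a joint): how far the carrier is pressed down (m): 0 at rest on top, 0.018 with one tray held, 0.036 with two, hard stop 0.042. The spring pushes up 4.5 N net at 0, plus 0.12 N per mm. A skirt that misses the step stands on it, 12 mm too high; when it finds the step the carrier springs up into it.
- tray_a: grey plastic parts tray, skirt 100 x 64 mm (x, y), 0.08 to 0.16 kg. Origin: centre of its underside; +x points to the end with two chamfered corners (14 mm off each side), the -x corners are square. Skirt z 0 to 18, walls 3, open below with a hollow 14 deep; on top a raised step 91 x 55 mm, chamfered alike, z 18 to 30. Grip it across the 64 mm width by the skirt. Either may go first.
- tray_b: same as tray_a, same axes. Stacked, a skirt slips over the step below with 1.5 mm play per side and stands on the shoulder around it, so trays stack 18 mm apart, and only with the chamfered ends the same way.
- gauge_case: bystander: closed grey box of a tray's size (100 x 64 x 26 mm) with square corners and a flat top; not a tray. Origin under its centre.
- caliper: bystander: digital caliper lying flat, 230 mm long, 14 mm high. Origin under its centre, beam along x.
- micrometer: bystander: micrometer lying flat, about 140 x 55 mm, 25 mm high.
- ring_gauge: bystander: steel ring, 36 mm across, 14 mm high. Origin under its centre.
- gauge_block: bystander: steel block 30 x 12 x 25 mm. Origin under its centre.
- dish: bystander: white plastic dish, 100 mm across, 25 mm high. Origin under its centre.
Not all that is in view belongs to the job. What is shaped like the tray_a but orange or purple is not meant.

How it is judged:
By the outcome, as a careful person would: the job done as asked, in the order asked, and still so for the second after the job is handed in, with the robot touching nothing.
It also fails if it takes over 58 s, if anything falls off the work surface, if the arm or the gripper's body presses on something with over 40 N, if the wrist force passes 120 N, or if a joint passes its speed limit or range.

## Working session

There is one attempt and no reset: what is moved stays moved. The work goes in short steps, Python scripts to look and compute and a tool call to move; the robot and the scene stay as the last step left them, time stands still between calls to the robot, and variables do not carry over. Pictures are saved under pics/ and viewed, at most 10 in all, crops included, and the job is handed in when it is done.

Besides the shell and the picture viewer there is one more tool, called after "Call:" by a JSON object that holds its "op" and its "data". send_rows: Moves the arm, as the interface text tells. Scaled input: -1 to 1 covers 15 cm each way for a shift and pi/4 rad each way for a turn. Its arguments: {"type":"object","properties":{"rows":{"type":"array","items":{"type":"object","properties":{"x":{"type":"number","minimum":-1,"maximum":1},"y":{"type":"number","minimum":-1,"maximum":1},"z":{"type":"number","minimum":-1,"maximum":1},"wx":{"type":"number","minimum":-1,"maximum":1},"wy":{"type":"number","minimum":-1,"maximum":1},"wz":{"type":"number","minimum":-1,"maximum":1},"hand":{"type":"number"}}}}},"required":["rows"]}

```bash
mkdir -p pics
cat > h.py <<'E'
import numpy as np, cv2
from plant import manip, grab_frame, calibration, job_done
def rays(c,px):
    K=np.array(c["camera_matrix"]);k1=c["k1"]
    d=cv2.undistortPoints(np.array(px,float).reshape(-1,1,2),K,np.array([k1,0,0,0.])).reshape(-1,2)
    R=np.array(c["R"]);t=np.array(c["t"])
    return -R.T@t,(R.T@np.c_[d,np.ones(len(d))].T).T
def plane(c,px,z):
    o,d=rays(c,px); return o+d*((z-o[2])/d[:,2])[:,None]
def proj(c,X):
    K=np.array(c["camera_matrix"]);R=np.array(c["R"]);t=np.array(c["t"])
    return cv2.projectPoints(np.array(X,float).reshape(-1,1,3),cv2.Rodrigues(R)[0],t,K,np.array([c["k1"],0,0,0.]))[0].reshape(-1,2)
E
python3 - <<'E'
from h import *
s=manip.state();print(s,manip.tcp_to_grasp)
for n in("scene","top","wrist"):
    c=calibration(n);im=grab_frame(n);cv2.imwrite(f"pics/{n}0.png",im)
    o,_=rays(c,[[0,0]]);print(n,o,c["k1"],c["camera_matrix"])
a=cv2.imread("pics/top0.png");cv2.imwrite("pics/top0b.png",cv2.resize(a,(800,600),interpolation=cv2.INTER_CUBIC))
E
```

```text
{'time': 0.0, 'joint_pos': array([-1.44697983e+00,  5.34063014e-02,  1.61428874e+00,  2.65124413e-05,
        1.47598771e+00, -1.19013641e-01]), 'joint_vel': array([-0.00028197, -0.00095172, -0.0012713 ,  0.00052752,  0.00087413,
       -0.00102134]), 'joint_efforts': array([-1.03990922e-03, -3.93674505e+01, -3.70182145e+01, -2.02538636e-04,
        7.09277650e-03, -3.93744642e-06]), 'tool_pos': array([ 0.15020429, -0.60604699,  0.2300355 ]), 'tool_rot': array([-1.04507402e-03,  9.92637853e-01,  1.21115653e-01,  1.06857325e-05]), 'contact_force': array([-0.30451225, -0.39087294, -0.16375533]), 'ft_torque': array([-0.0329826 , -0.00403032,  0.07195934]), 'grasp_force': 0.0, 'gripper_width': 0.9970591636921237} 0.0187
scene [ 0.85410155 -0.65491067  0.99563836] -0.06816810475584775 [[437.77711722   0.         251.54526619]
 [  0.         437.77711722 189.59052982]
 [  0.           0.           1.        ]]
top [0.37062072 0.01858124 1.13589589] -0.12973630711740428 [[411.92842999   0.         259.62068729]
 [  0.         411.92842999 191.10721712]
 [  0.           0.           1.        ]]
wrist [ 0.23009266 -0.58635866  0.37304513] -0.07503762524306419 [[346.29157621   0.         253.68306766]
 [  0.         346.29157621 188.50966145]
 [  0.           0.           1.        ]]
```

View pics/top0b.png

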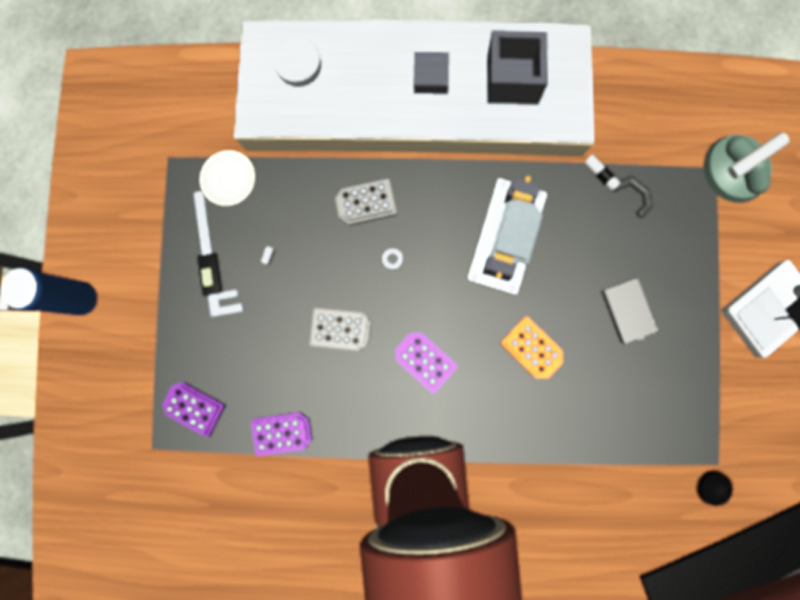

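View pics/scene0.png

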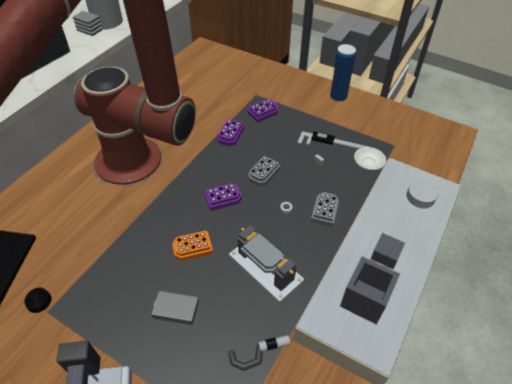

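Candidates (in the 800x600 top view): the grey tray at (365,200), the grey tray at (340,328), the gauge case at (630,310) with a flat top and no holes, the orange tray at (533,348), and the purple trays at (427,361), (281,433) and (194,408). The two perforated grey ones fit the description. The magazine is at (508,237). I'll check these in one close crop.

Run:
```python
from h import *
a=cv2.imread("pics/top0.png");b=cv2.imread("pics/scene0.png")
def cr(im,x,y,w=64,h=64,s=4): 
    x-=w//2;y-=h//2;return cv2.resize(im[y:y+h,x:x+w],(256,256),interpolation=cv2.INTER_CUBIC)
r1=np.hstack([cr(a,int(365*.64),128),cr(a,int(340*.64),210),cr(a,int(508*.64),int(237*.64),80,80)])
r2=np.hstack([cr(b,326,207,50,50),cr(b,264,169,50,50),cr(b,266,260,90,90)])
cv2.imwrite("pics/crop1.png",np.vstack([r1,r2]))
c=calibration("top")
for n,p,z in(("A",[[365,200]],.03),("B",[[340,328]],.03),("M",[[519,232]],.092),("Morange ends",[[527,180],[498,275]],.05)):
    print(n,plane(c,np.array(p)*.64,z))
```

```text
A [[0.63116962 0.13187195 0.03      ]]
B [[0.4055784 0.1678832 0.03     ]]
M [[ 0.56835567 -0.12943472  0.092     ]]
Morange ends [[ 0.66778244 -0.14871616  0.05      ]
 [ 0.50150058 -0.100382    0.05      ]]
```

View pics/crop1.png

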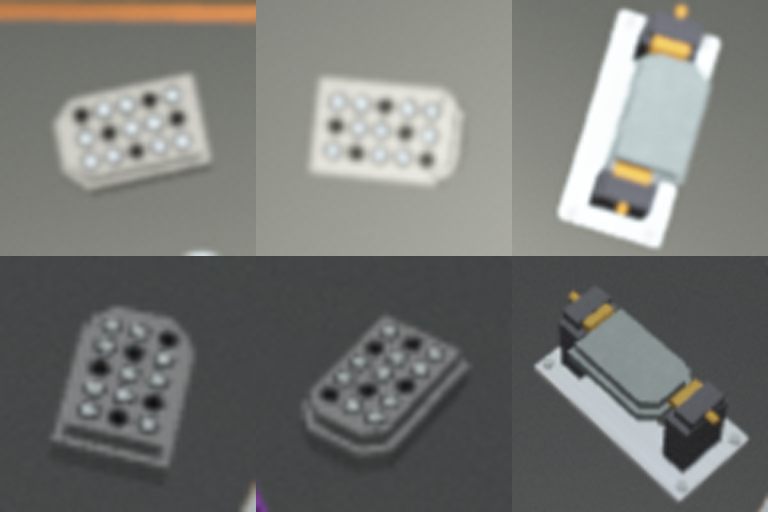

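The crop shows both grey trays with two chamfers. The upper one, A, has them at image left and the lower one, B, at image right. The carrier's chamfer is at image top, so the magazine's +x points away from the robot, and the carrier is displaced to the right in y.

```bash
cat >> h.py <<'E'
from scipy.spatial.transform import Rotation as Ro
def toolR(s): q=s["tool_rot"]; return Ro.from_quat([q[1],q[2],q[3],q[0]]).as_matrix()
def plan(x,y,z,yaw,n,s=None):
    """per-row tool-frame units to reach world TCP x,y,z, tool-x yaw (deg), tool down"""
    s=s or manip.state(); R=toolR(s); p=s["tool_pos"]
    th=np.deg2rad(yaw); T=np.array([[np.cos(th),np.sin(th),0],[np.sin(th),-np.cos(th),0],[0,0,-1]])
    rv=Ro.from_matrix(R.T@T).as_rotvec(); d=(np.array([x,y,z])-p)/n
    print("t",round(s["time"],2),"pos",p.round(4),"yaw",np.rad2deg(np.arctan2(R[1,0],R[0,0])).round(2),"turn/row",(rv/n/(np.pi/4)).round(4),"dist/row mm",(np.linalg.norm(d)*1e3).round(1),"deg/row",np.rad2deg(np.linalg.norm(rv)/n).round(2))
    for i in range(n):
        Ri=R@Ro.from_rotvec(rv*i/n).as_matrix(); print(i,(Ri.T@d/.15).round(4))
E
python3 - <<'E'
from h import *
s=manip.state();c=calibration("wrist");R=toolR(s)
o,d=rays(c,[[253.7,188.5],[10,188],[500,188],[253,5],[253,380]])
print("cam in tool",R.T@(o-s["tool_pos"]));print("rays tool",((R.T@d.T).T).round(3))
# rough at 12cm over magazine, camera ahead/behind
plan(.58,-.127,.26,-16.2,14)
E
```

```text
cam in tool [ 0.08237026 -0.00022668 -0.14285866]
rays tool [[-3.140e-01 -1.000e-03  9.500e-01]
 [-3.120e-01 -7.340e-01  9.490e-01]
 [-3.120e-01  7.410e-01  9.510e-01]
 [ 2.010e-01 -3.000e-03  1.119e+00]
 [-8.520e-01 -3.000e-03  7.720e-01]]
t 0.15 pos [ 0.1502 -0.6062  0.2303] yaw 13.91 turn/row [-0.0001  0.      0.0478] dist/row mm 46.0 deg/row 2.15
0 [ 0.2535 -0.1723 -0.0138]
1 [ 0.2469 -0.1817 -0.0138]
2 [ 0.2399 -0.1908 -0.0138]
3 [ 0.2326 -0.1997 -0.0139]
4 [ 0.2249 -0.2083 -0.0139]
5 [ 0.2169 -0.2166 -0.0139]
6 [ 0.2087 -0.2246 -0.0139]
7 [ 0.2001 -0.2322 -0.0139]
8 [ 0.1912 -0.2396 -0.014 ]
9 [ 0.1821 -0.2466 -0.014 ]
10 [ 0.1727 -0.2533 -0.014 ]
11 [ 0.1631 -0.2596 -0.014 ]
12 [ 0.1532 -0.2655 -0.0141]
13 [ 0.1432 -0.271  -0.0141]
```

Run:
```python
from h import *
plan(.58,-.127,.202,-16.2,20)
```

```text
t 0.15 pos [ 0.1502 -0.6062  0.2303] yaw 13.91 turn/row [-0.0001  0.      0.0335] dist/row mm 32.2 deg/row 1.51
0 [ 0.1775 -0.1206  0.0097]
1 [ 0.1742 -0.1252  0.0097]
2 [ 0.1709 -0.1298  0.0097]
3 [ 0.1674 -0.1342  0.0096]
4 [ 0.1638 -0.1385  0.0096]
5 [ 0.1601 -0.1428  0.0096]
6 [ 0.1563 -0.147   0.0096]
7 [ 0.1524 -0.151   0.0096]
8 [ 0.1484 -0.155   0.0096]
9 [ 0.1443 -0.1588  0.0096]
10 [ 0.1401 -0.1626  0.0096]
11 [ 0.1357 -0.1662  0.0096]
12 [ 0.1313 -0.1697  0.0095]
13 [ 0.1268 -0.1731  0.0095]
14 [ 0.1222 -0.1764  0.0095]
15 [ 0.1176 -0.1795  0.0095]
16 [ 0.1128 -0.1825  0.0095]
17 [ 0.108  -0.1854  0.0095]
18 [ 0.1031 -0.1882  0.0095]
19 [ 0.0981 -0.1908  0.0095]
```

Call:
{"op": "send_rows", "data": {"rows": [{"x": 0.178,"y": -0.121,"z": 0.01,"wx": 0,"wy": 0,"wz": 0.0335,"hand": 1},{"x": 0.174,"y": -0.125,"z": 0.01,"wx": 0,"wy": 0,"wz": 0.0335,"hand": 1},{"x": 0.171,"y": -0.13,"z": 0.01,"wx": 0,"wy": 0,"wz": 0.0335,"hand": 1},{"x": 0.167,"y": -0.134,"z": 0.01,"wx": 0,"wy": 0,"wz": 0.0335,"hand": 1},{"x": 0.164,"y": -0.139,"z": 0.01,"wx": 0,"wy": 0,"wz": 0.0335,"hand": 1},{"x": 0.16,"y": -0.143,"z": 0.01,"wx": 0,"wy": 0,"wz": 0.0335,"hand": 1},{"x": 0.156,"y": -0.147,"z": 0.01,"wx": 0,"wy": 0,"wz": 0.0335,"hand": 1},{"x": 0.152,"y": -0.151,"z": 0.01,"wx": 0,"wy": 0,"wz": 0.0335,"hand": 1},{"x": 0.148,"y": -0.155,"z": 0.01,"wx": 0,"wy": 0,"wz": 0.0335,"hand": 1},{"x": 0.144,"y": -0.159,"z": 0.01,"wx": 0,"wy": 0,"wz": 0.0335,"hand": 1}]}}

```text
time: 0.98
tool_pos: [0.3656, -0.3655, 0.2159]
tool_rot: [-0.0, 1.0, -0.011, -0.0]
contact_force: [0.8, -0.7, 0.0]
gripper_width: 0.999
grasp_force: 0.0
```

Call:
{"op": "send_rows", "data": {"rows": [{"x": 0.14,"y": -0.163,"z": 0.01,"wx": 0,"wy": 0,"wz": 0.0335,"hand": 1},{"x": 0.136,"y": -0.166,"z": 0.01,"wx": 0,"wy": 0,"wz": 0.0335,"hand": 1},{"x": 0.131,"y": -0.17,"z": 0.01,"wx": 0,"wy": 0,"wz": 0.0335,"hand": 1},{"x": 0.127,"y": -0.173,"z": 0.01,"wx": 0,"wy": 0,"wz": 0.0335,"hand": 1},{"x": 0.122,"y": -0.176,"z": 0.009,"wx": 0,"wy": 0,"wz": 0.0335,"hand": 1},{"x": 0.118,"y": -0.18,"z": 0.009,"wx": 0,"wy": 0,"wz": 0.0335,"hand": 1},{"x": 0.113,"y": -0.183,"z": 0.009,"wx": 0,"wy": 0,"wz": 0.0335,"hand": 1},{"x": 0.108,"y": -0.185,"z": 0.009,"wx": 0,"wy": 0,"wz": 0.0335,"hand": 1},{"x": 0.103,"y": -0.188,"z": 0.009,"wx": 0,"wy": 0,"wz": 0.0335,"hand": 1},{"x": 0.098,"y": -0.191,"z": 0.009,"wx": 0,"wy": 0,"wz": 0.0335,"hand": 1}]}}

```text
time: 1.82
tool_pos: [0.5807, -0.1259, 0.2018]
tool_rot: [-0.0, 0.99, -0.142, -0.0]
contact_force: [0.1, 0.2, -0.0]
gripper_width: 0.998
grasp_force: 0.0
```

Run:
```python
from h import *
s=manip.state();print(s["time"],s["tool_pos"],s["joint_pos"])
im=grab_frame("wrist");cv2.imwrite("pics/wm.png",im)
c=calibration("wrist");np.save("wm_pose.npy",dict(s=s,c=c),allow_pickle=True)
```

```text
1.8167 [ 0.58073344 -0.12587358  0.20176174] [-3.38615513e-01  3.21615075e-04  1.71601172e+00 -6.13979975e-05
  1.42576365e+00  1.51673072e+00]
```

View pics/wm.png

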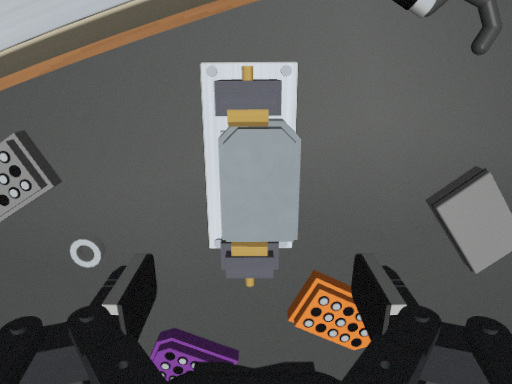

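The wrist view shows the carrier at about (259,185) and brass catches at (248,118) and (249,249). The carrier is offset to the right of the towers. I'll enlarge its edges.

Run:
```python
from h import *
im=cv2.imread("pics/wm.png")
cv2.imwrite("pics/wmz.png",cv2.resize(im[105:255,190:330],(560,600),interpolation=cv2.INTER_CUBIC))
g=cv2.cvtColor(im,cv2.COLOR_BGR2GRAY)
for r in(160,190,220):print(r,g[r,212:226],g[r,290:306])
for col in(235,258,280):print(col,g[112:150,col],g[230:250,col])
```

```text
160 [211 210 208 206 206 206 191 165 157 157 158 157 156 156] [153 155 153 153 153 152 154 153 153 154 119  97  96  94  97  97]
190 [210 212 212 210 207 208 208 200 168 153 156 156 156 155] [154 155 156 155 152 155 152 152 154 113  93  93  89  90  93  92]
220 [211 210 214 214 211 210 210 211 211 171 154 154 155 155] [154 155 154 155 155 153 152 155 113  89  90  87  89  87  86  90]
235 [160 161 162 160 160 158 159 163 161 150 122 112 115 119 131 153 154 130
  88 120 148 155 153 153 154 155 155 155 156 155 154 153 154 155 154 155
 155 155] [152 154 153 152 152 155 154 153 152 154 154 151 116 111 115 120 142 165
 162 161]
258 [162 163 163 161 158 159 158 157 162 151 123 114 114 115 103  72  64 148
 153 155 156 154 153 153 155 154 153 155 154 156 154 152 155 154 154 154
 153 154] [155 155 154 156 153 155 152 152 151 153 152 150 114 112 114 116 125 163
 161 163]
280 [101  99 100 151 201 210 172  97 103 144 154 154 154 154 121  77  85 146
 155 154 154 155 155 157 154 156 154 152 154 154 153 154 156 155 156 158
 157 155] [152 153 153 151 151 153 151 151 153 154 152 164 186 186 187 187 187 192
 105  87]
```

View pics/wmz.png

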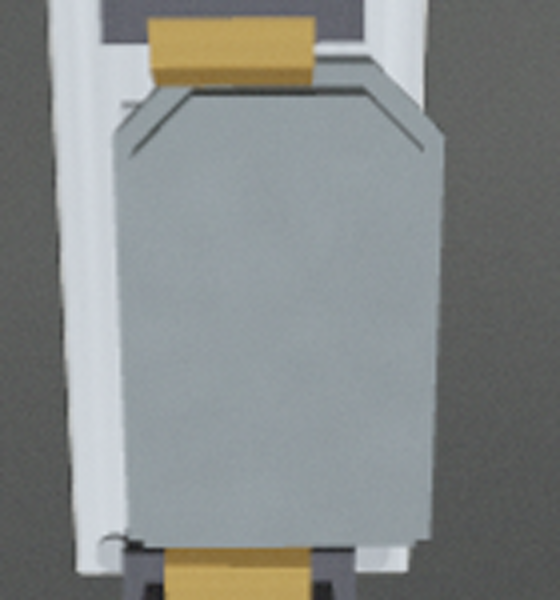

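```bash
cat >> h.py <<'E'
def edge(v,i0,i1):
    "subpixel strongest gradient position in v between i0,i1"
    d=np.abs(np.diff(v.astype(float)))[i0:i1]; k=d.argmax(); a=slice(max(0,k-1),k+2)
    return i0+(np.arange(len(d))[a]*d[a]).sum()/d[a].sum()+.5
def tool_xy(s,c,px,dz):
    "pixels -> tool-frame xy on plane z (world)"
    P=plane(c,px,dz); return ((toolR(s).T@(P-s["tool_pos"]).T).T)[:,:2]*1e3
E
python3 - <<'E'
from h import *
d=np.load("wm_pose.npy",allow_pickle=True).item();s,c=d["s"],d["c"]
g=cv2.cvtColor(cv2.imread("pics/wm.png"),cv2.COLOR_BGR2GRAY)
L=[[edge(g[r],210,230),r] for r in range(150,236,5)];Rr=[[edge(g[r],285,308),r] for r in range(150,236,5)]
T=[[x,edge(g[:,x],126,133)] for x in range(244,278,3)];B=[[x,edge(g[:,x],235,247)] for x in range(232,270,3)]
for n,q,z in(("L",L,.08),("R",Rr,.08),("T",T,.092),("B92",B,.092),("B80",B,.08)):
    p=tool_xy(s,c,q,z);print(n,p.mean(0).round(2),p[[0,-1]].round(2).tolist(),np.polyfit(p[:,0],p[:,1],1)[0].round(4) if n in"LR" else np.polyfit(p[:,1],p[:,0],1)[0].round(4))
E
```

```text
L [ -7.96 -33.8 ] [[27.51, -34.19], [-45.3, -33.47]] -0.0096
R [-7.67 30.12] [[27.77, 29.76], [-44.99, 30.49]] -0.0093
T [46.09 -1.45] [[46.04, -13.46], [46.13, 10.55]] 0.0039
B92 [-46.82  -9.14] [[-45.23, -23.74], [-45.16, 5.43]] -0.1141
B80 [-53.01  -9.33] [[-51.34, -24.62], [-51.26, 5.93]] -0.1141
```

Those sizes check: width 63.9 (64 expected) and step length 91.3 (91 expected). Next I'll move over tray A at the same relative height.

Run:
```python
from h import *
d=np.load("wm_pose.npy",allow_pickle=True).item();s=d["s"];R=toolR(s)
print("carrier world",s["tool_pos"]+R@[.00044,-.00192,0], "yaw",np.rad2deg(np.arctan2(R[1,0],R[0,0]))+.53)
plan(.631,.132,.14,102,20)
```

```text
carrier world [ 0.58169472 -0.1241543   0.20176145] yaw -15.77300012657816
t 1.87 pos [ 0.5834 -0.1219  0.2015] yaw -16.16 turn/row [-1.000e-04 -3.000e-04 -1.313e-01] dist/row mm 13.3 deg/row 5.91
0 [-0.0083 -0.0856  0.0208]
1 [ 0.0005 -0.086   0.0208]
2 [ 0.0094 -0.0855  0.0208]
3 [ 0.0182 -0.0841  0.0208]
4 [ 0.0267 -0.0818  0.0208]
5 [ 0.035  -0.0786  0.0208]
6 [ 0.0429 -0.0746  0.0208]
7 [ 0.0504 -0.0698  0.0207]
8 [ 0.0573 -0.0642  0.0207]
9 [ 0.0636 -0.058   0.0207]
10 [ 0.0692 -0.0511  0.0207]
11 [ 0.0741 -0.0437  0.0207]
12 [ 0.0782 -0.0359  0.0206]
13 [ 0.0815 -0.0276  0.0206]
14 [ 0.0839 -0.0191  0.0206]
15 [ 0.0855 -0.0103  0.0206]
16 [ 0.0861 -0.0015  0.0206]
17 [0.0858 0.0074 0.0205]
18 [0.0846 0.0162 0.0205]
19 [0.0825 0.0248 0.0205]
```

The arm was still settling in that picture, and I read the camera pose after grabbing it. I'll retake it at rest.

```bash
cat >> h.py <<'E'
def snap(name):
    s0=manip.state()
    for i in range(20):
        s=manip.state();c=calibration("wrist");im=grab_frame("wrist")
        if np.abs(manip.state()["tool_pos"]-s["tool_pos"]).max()<1e-4: break
    cv2.imwrite(f"pics/{name}.png",im);np.save(name+"_pose.npy",dict(s=s,c=c),allow_pickle=True)
    R=toolR(s);print("snap",i,round(s["time"],2),s["tool_pos"].round(4),np.rad2deg(np.arctan2(R[1,0],R[0,0])).round(2),"F",s["contact_force"].round(1))
    return im,s,c
E
python3 - <<'E'
from h import *
im,s,c=snap("wm2")
g=cv2.cvtColor(im,cv2.COLOR_BGR2GRAY);R=toolR(s)
P=proj(c,s["tool_pos"]+(R@np.array([[.0455,0,.1098],[-.0455,0,.1098],[0,-.032,.1218],[0,.032,.1218]]).T).T)
print(P.round(1))
cx=int(P[:2,0].mean());t0=None
for r in(160,190,220):print(r,g[r,205:230],g[r,285:310])
for x in(250,258):print(x,g[115:150,x],g[235:255,x])
E
```

```text
snap 7 2.22 [ 0.5795 -0.1283  0.2022] -16.32 F [ 0.4 -0.1  0.3]
[[255.4 127.1]
 [255.2 240. ]
 [215.3 181.9]
 [295.3 182. ]]
160 [208 206 207 209 212 212 209 207 205 207 182 162 156 156 156 156 154 156
 156 158 155 155 156 155 154] [154 156 154 153 154 154 155 154 152 155 154 144 103  96  97  97  97  97
  97  98  96  93  97  96  97]
190 [205 208 207 209 209 212 213 210 208 209 208 190 163 155 156 157 157 156
 155 156 155 153 156 155 155] [154 155 155 156 156 154 155 152 153 153 153 106  91  91  91  90  92  90
  94  91  95  92  93  91  90]
220 [178 206 211 211 209 210 212 215 212 210 209 212 202 169 156 155 155 153
 153 154 153 152 151 153 152] [154 153 155 154 155 155 155 153 152 154 102  91  88  84  89  86  88  86
  87  89  85  85  86  87  86]
250 [160 160 160 160 162 158 125 116 115 116 116  76  64 126 151 154 152 154
 154 154 155 154 155 155 153 155 155 153 154 154 152 153 153 152 154] [153 155 153 154 158 152 122 113 112 117 127 145 163 161 162 162 160 159
 160 155]
258 [158 161 159 159 160 159 126 114 115 114 114  74  62 129 151 154 155 155
 152 154 154 155 155 155 154 156 155 154 155 156 155 155 156 155 156] [151 150 153 153 153 151 113 113 113 118 135 144 164 160 162 163 161 159
 162 154]
```

```bash
cat >> h.py <<'E'
def measure(name,top,long=True):
    d=np.load(name+"_pose.npy",allow_pickle=True).item();s,c=d["s"],d["c"];R=toolR(s)
    g=cv2.cvtColor(cv2.imread(f"pics/{name}.png"),cv2.COLOR_BGR2GRAY)
    return s,c,R,g
E
python3 - <<'E'
from h import *
s,c,R,g=measure("wm2",.092)
L=[[edge(g[r],208,224),r] for r in range(150,233,4)];Rr=[[edge(g[r],285,305),r] for r in range(150,233,4)]
T=[[x,edge(g[:,x],125,131)] for x in range(240,274,3)];B=[[x,edge(g[:,x],235,245)] for x in range(240,268,3)]
for n,q,z in(("L",L,.08),("R",Rr,.08),("T",T,.092),("B92",B,.092)):
    p=tool_xy(s,c,q,z);i,j=(0,1) if n in"LR" else (1,0)
    f=np.polyfit(p[:,i],p[:,j],1);print(n,"slope",f[0].round(4),"at0",f[1].round(2),"res",np.std(p[:,j]-np.polyval(f,p[:,i])).round(2))
plan(.631,.132,.1402,102,20)
E
```

```text
L slope -0.0081 at0 -31.54 res 0.09
R slope -0.0063 at0 32.52 res 0.08
T slope 0.0079 at0 45.11 res 0.06
B92 slope 0.0037 at0 -46.22 res 0.11
t 2.27 pos [ 0.5795 -0.1283  0.2023] yaw -16.32 turn/row [ 0.      0.     -0.1315] dist/row mm 13.6 deg/row 5.92
0 [-0.0079 -0.0881  0.0207]
1 [ 0.0012 -0.0884  0.0207]
2 [ 0.0103 -0.0878  0.0207]
3 [ 0.0193 -0.0863  0.0207]
4 [ 0.0281 -0.0839  0.0207]
5 [ 0.0366 -0.0805  0.0207]
6 [ 0.0447 -0.0763  0.0207]
7 [ 0.0523 -0.0713  0.0207]
8 [ 0.0594 -0.0655  0.0207]
9 [ 0.0658 -0.059   0.0207]
10 [ 0.0716 -0.0519  0.0207]
11 [ 0.0765 -0.0443  0.0207]
12 [ 0.0807 -0.0362  0.0207]
13 [ 0.084  -0.0277  0.0207]
14 [ 0.0864 -0.0189  0.0207]
15 [ 0.0879 -0.0098  0.0207]
16 [ 0.0884 -0.0007  0.0207]
17 [0.088  0.0084 0.0207]
18 [0.0867 0.0174 0.0207]
19 [0.0844 0.0263 0.0207]
```

Call:
{"op": "send_rows", "data": {"rows": [{"x": -0.008,"y": -0.088,"z": 0.021,"wx": 0,"wy": 0,"wz": -0.1315,"hand": 1},{"x": 0.001,"y": -0.088,"z": 0.021,"wx": 0,"wy": 0,"wz": -0.1315,"hand": 1},{"x": 0.01,"y": -0.088,"z": 0.021,"wx": 0,"wy": 0,"wz": -0.1315,"hand": 1},{"x": 0.019,"y": -0.086,"z": 0.021,"wx": 0,"wy": 0,"wz": -0.1315,"hand": 1},{"x": 0.028,"y": -0.084,"z": 0.021,"wx": 0,"wy": 0,"wz": -0.1315,"hand": 1},{"x": 0.037,"y": -0.08,"z": 0.021,"wx": 0,"wy": 0,"wz": -0.1315,"hand": 1},{"x": 0.045,"y": -0.076,"z": 0.021,"wx": 0,"wy": 0,"wz": -0.1315,"hand": 1},{"x": 0.052,"y": -0.071,"z": 0.021,"wx": 0,"wy": 0,"wz": -0.1315,"hand": 1},{"x": 0.059,"y": -0.065,"z": 0.021,"wx": 0,"wy": 0,"wz": -0.1315,"hand": 1},{"x": 0.066,"y": -0.059,"z": 0.021,"wx": 0,"wy": 0,"wz": -0.1315,"hand": 1}]}}

```text
time: 3.1
tool_pos: [0.6054, 0.0022, 0.1708]
tool_rot: [0.0, 0.93, 0.368, 0.0]
contact_force: [0.2, 0.0, -0.0]
gripper_width: 0.998
grasp_force: 0.0
```

Call:
{"op": "send_rows", "data": {"rows": [{"x": 0.072,"y": -0.052,"z": 0.02,"wx": 0,"wy": 0,"wz": -0.1315,"hand": 1},{"x": 0.077,"y": -0.044,"z": 0.021,"wx": 0,"wy": 0,"wz": -0.1315,"hand": 1},{"x": 0.081,"y": -0.036,"z": 0.02,"wx": 0,"wy": 0,"wz": -0.1315,"hand": 1},{"x": 0.084,"y": -0.028,"z": 0.021,"wx": 0,"wy": 0,"wz": -0.1315,"hand": 1},{"x": 0.086,"y": -0.019,"z": 0.02,"wx": 0,"wy": 0,"wz": -0.1315,"hand": 1},{"x": 0.088,"y": -0.01,"z": 0.021,"wx": 0,"wy": 0,"wz": -0.1315,"hand": 1},{"x": 0.088,"y": -0.001,"z": 0.02,"wx": 0,"wy": 0,"wz": -0.1315,"hand": 1},{"x": 0.088,"y": 0.008,"z": 0.021,"wx": 0,"wy": 0,"wz": -0.1315,"hand": 1},{"x": 0.087,"y": 0.017,"z": 0.02,"wx": 0,"wy": 0,"wz": -0.1315,"hand": 1},{"x": 0.084,"y": 0.026,"z": 0.021,"wx": 0,"wy": 0,"wz": -0.1315,"hand": 1}]}}

```text
time: 3.93
tool_pos: [0.631, 0.1324, 0.14]
tool_rot: [0.0, 0.627, 0.779, 0.0]
contact_force: [0.5, 0.5, -0.5]
gripper_width: 1.003
grasp_force: 0.0
```

Run:
```python
from h import *
im,s,c=snap("wa")
cv2.imwrite("pics/waz.png",cv2.resize(im[95:275,150:370],(733,600),interpolation=cv2.INTER_CUBIC))
```

```text
snap 5 4.18 [0.6309 0.1317 0.1402] 101.94 F [0.3 0.2 0.4]
```

View pics/waz.png

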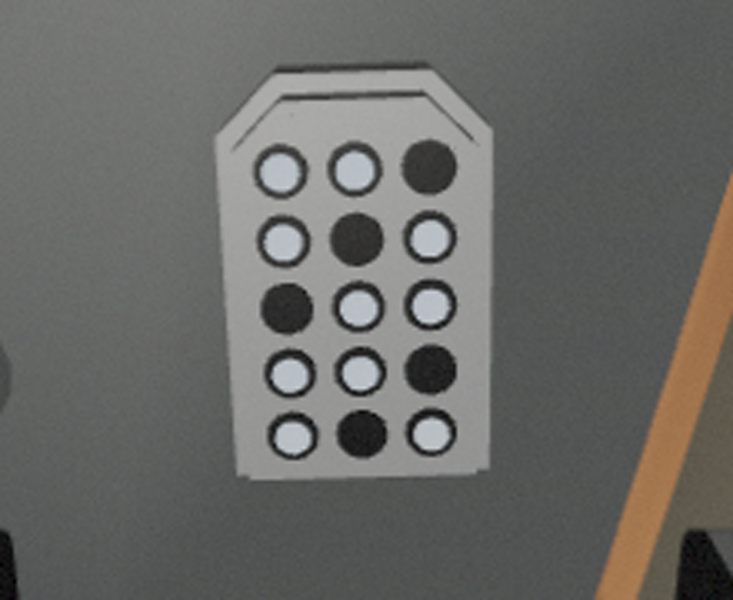

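Tray A fills the crop, with its chamfers up in tool +x. The step's +x edge is near row 124 and the bottom edge near row 238. Sides lie at columns 216–221 and about 297.

```bash
cat >> h.py <<'E'
def fit(name,top,lr,trange,brange,cols,lrng,rrng):
    s,c,R,g=measure(name,top)
    g=cv2.GaussianBlur(g,(3,3),0)
    L=[[edge(g[r],*lrng),r] for r in lr];Rr=[[edge(g[r],*rrng),r] for r in lr]
    T=[[x,edge(g[:,x],*trange)] for x in cols];B=[[x,edge(g[:,x],*brange)] for x in cols]
    for n,q,z in(("L",L,top-.012),("R",Rr,top-.012),("T",T,top),("B",B,top)):
        p=tool_xy(s,c,q,z);i,j=(0,1) if n in"LR" else (1,0)
        f=np.polyfit(p[:,i],p[:,j],1);print(n,"slope",f[0].round(4),"at0",f[1].round(2),"res",np.std(p[:,j]-np.polyval(f,p[:,i])).round(2))
E
python3 - <<'E'
from h import *
g=cv2.cvtColor(cv2.imread("pics/wa.png"),cv2.COLOR_BGR2GRAY)
for x in(240,256,270):print(x,g[112:132,x],g[230:244,x])
fit("wa",.03,range(145,230,4),(124,129),(232,243),range(238,276,3),(208,228),(288,308))
E
```

```text
240 [110 110  95  67  59 156 173 170 172 169 171 100  56 155 170 168 168 169
 170 168] [137  34  89 149 148 150 148 149 131  83  83  82  84  85]
256 [109 106  75  61 111 161 168 171 170 170 132  76  86 161 168 170 168 168
 168 169] [ 33  39 130 149 149 147 147 144 101  83  84  87  85  83]
270 [104  87  68  59 152 167 168 167 166 167 102  60 133 163 167 166 165 169
 165 166] [148 146 147 149 149 147 149 144  84  81  87  80  84  81]
L slope 0.0611 at0 -24.84 res 3.32
R slope -0.0264 at0 36.5 res 0.12
T slope 0.0081 at0 46.26 res 0.02
B slope -0.0782 at0 -42.79 res 1.95
```

Run:
```python
from h import *
fit("wa",.03,range(145,230,4),(123,127),(237,243),range(238,276,3),(210,223),(290,304))
```

```text
L slope -0.0294 at0 -27.7 res 0.11
R slope -0.0264 at0 36.5 res 0.12
T slope 0.0242 at0 46.46 res 0.1
B slope 0.0197 at0 -44.77 res 0.06
```

Call:
{"op": "send_rows", "data": {"rows": [{"x": 0.006,"y": 0.029,"z": 0.1,"wx": 0,"wy": 0,"wz": -0.034,"hand": 1},{"z": 0.14,"hand": 1},{"z": 0.14,"hand": 1},{"z": 0.14,"hand": 1},{"z": 0.14,"hand": 1},{"z": 0.11,"hand": 1},{"z": 0.08,"hand": 1},{"z": 0.05,"hand": 1},{"z": 0.03,"hand": 1},{"z": 0.01,"hand": 1}]}}

```text
invalid input at $.rows[1]: expected keys x, y, z, wx, wy, wz, hand
```

Call:
{"op": "send_rows", "data": {"rows": [{"hand": 1},{"hand": 1},{"hand": -1},{"hand": -1},{"hand": -1},{"hand": -1},{"hand": -1},{"hand": -1},{"hand": -1},{"hand": -1}]}}

```text
invalid input at $.rows[0]: expected keys x, y, z, wx, wy, wz, hand
```

Call:
{"op": "send_rows", "data": {"rows": [{"x": 0.006,"y": 0.029,"z": 0.1,"wx": 0,"wy": 0,"wz": -0.034,"hand": 1},{"x": 0,"y": 0,"z": 0.14,"wx": 0,"wy": 0,"wz": 0,"hand": 1},{"x": 0,"y": 0,"z": 0.14,"wx": 0,"wy": 0,"wz": 0,"hand": 1},{"x": 0,"y": 0,"z": 0.14,"wx": 0,"wy": 0,"wz": 0,"hand": 1},{"x": 0,"y": 0,"z": 0.14,"wx": 0,"wy": 0,"wz": 0,"hand": 1},{"x": 0,"y": 0,"z": 0.11,"wx": 0,"wy": 0,"wz": 0,"hand": 1},{"x": 0,"y": 0,"z": 0.08,"wx": 0,"wy": 0,"wz": 0,"hand": 1},{"x": 0,"y": 0,"z": 0.05,"wx": 0,"wy": 0,"wz": 0,"hand": 1},{"x": 0,"y": 0,"z": 0.03,"wx": 0,"wy": 0,"wz": 0,"hand": 1},{"x": 0,"y": 0,"z": 0.01,"wx": 0,"wy": 0,"wz": 0,"hand": 1}]}}

```text
time: 5.07
tool_pos: [0.6349, 0.1343, -0.0017]
tool_rot: [-0.0, 0.618, 0.786, -0.0]
contact_force: [-1.0, -0.3, 0.4]
gripper_width: 0.999
grasp_force: 0.0
```

Call:
{"op": "send_rows", "data": {"rows": [{"x": 0,"y": 0,"z": 0,"wx": 0,"wy": 0,"wz": 0,"hand": 1},{"x": 0,"y": 0,"z": 0,"wx": 0,"wy": 0,"wz": 0,"hand": 1},{"x": 0,"y": 0,"z": 0,"wx": 0,"wy": 0,"wz": 0,"hand": -1},{"x": 0,"y": 0,"z": 0,"wx": 0,"wy": 0,"wz": 0,"hand": -1},{"x": 0,"y": 0,"z": 0,"wx": 0,"wy": 0,"wz": 0,"hand": -1},{"x": 0,"y": 0,"z": 0,"wx": 0,"wy": 0,"wz": 0,"hand": -1},{"x": 0,"y": 0,"z": 0,"wx": 0,"wy": 0,"wz": 0,"hand": -1},{"x": 0,"y": 0,"z": 0,"wx": 0,"wy": 0,"wz": 0,"hand": -1},{"x": 0,"y": 0,"z": 0,"wx": 0,"wy": 0,"wz": 0,"hand": -1},{"x": 0,"y": 0,"z": 0,"wx": 0,"wy": 0,"wz": 0,"hand": -1}]}}

```text
time: 5.9
tool_pos: [0.6362, 0.1346, 0.0005]
tool_rot: [0.001, 0.618, 0.786, 0.001]
contact_force: [1.3, -0.2, 5.5]
gripper_width: 0.729
grasp_force: 67.5
```

Run:
```python
from h import *
print(manip.state()["gripper_width"],manip.state()["grasp_force"])
im,s,c=snap("wga")
```

```text
0.7288722851556996 67.48858094215393
snap 0 5.9 [6.362e-01 1.346e-01 5.000e-04] 103.64 F [ 1.3 -0.2  5.5]
```

View pics/wga.png

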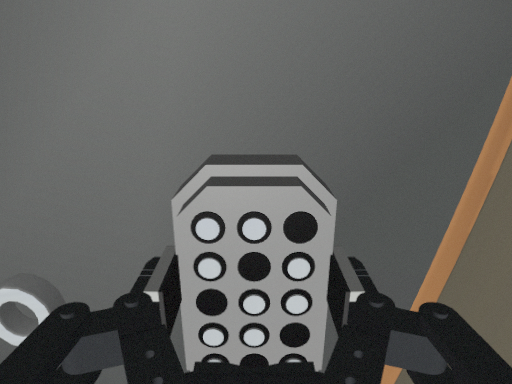

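Tray A is held with its chamfers forward and its front step edge near row 186. I'll measure its offset in the grip.

Run:
```python
from h import *
g=cv2.cvtColor(cv2.imread("pics/wga.png"),cv2.COLOR_BGR2GRAY)
for r in(215,235):print(r,g[r,164:190],g[r,320:346])
for x in(230,255,280):print(x,g[150:192,x])
s,c,R,g=measure("wga",0)
P=proj(c,s["tool_pos"]+(R@np.array([[.0455,0,-.0295],[.02,-.032,-.0175],[.02,.032,-.0175],[.02,-.0275,-.0295]]).T).T);print(P)
```

```text
215 [102 103 105 103 103 103 103 105 132 158 157 157 148 131 139 157 156 159
 158 154 158 157 158 156 156 157] [155 153 154 157 153 154 153 155 153 150 118 139 152 153 153 144  85  84
  86  81  85  86  87  84  83  88]
235 [102 102 102 101 100 102 102 102 102 112 137 153 156 155 155 153 155 154
 156 155 151 155 153 154 153 155] [154 153 153 155 154 153 153 151 152 150 154 152 151 143  98  85  83  82
  81  85  87  84  86  83  83  87]
230 [103 102 103 105  85  65  61  67  65  66  63  60  65  65  93 167 169 168
 168 167 166 165 168 164 166 167 119  66  67  65  61  63  64  63  60  62
 140 161 162 163 160 160]
255 [100 101 102 103  84  63  61  65  62  62  65  63  64  65  92 165 167 165
 167 165 164 166 166 165 165 164 119  67  62  65  64  66  59  65  64  62
 140 163 163 160 161 159]
280 [ 97  99  97 100  81  66  61  62  64  64  64  63  63  64  91 162 163 163
 163 164 162 164 163 163 162 160 117  64  62  61  64  65  63  64  63  64
 139 158 160 158 159 159]
[[248.92867663 183.30300139]
 [169.81550026 235.05013297]
 [329.37783986 235.03422002]
 [174.57460559 249.4258115 ]]
```

Run:
```python
from h import *
W=[]
for n,(x0,x1,y0,y1) in(("wm2",(55,115,225,285)),("wa",(90,165,165,250)),("wga",(0,80,265,360))):
    s,c,R,g=measure(n,0); sub=g[y0:y1,x0:x1]
    m=(sub>sub.max()*.72).astype(np.uint8)
    k,l,st,ce=cv2.connectedComponentsWithStats(m); 
    i=1+st[1:,4].argmax(); h,_=cv2.findContours((l==i).astype(np.uint8),cv2.RETR_EXTERNAL,cv2.CHAIN_APPROX_NONE)
    e=cv2.fitEllipse(h[0]); px=[e[0][0]+x0,e[0][1]+y0]
    print(n,st[i],np.round(px,1),np.round(e[1],1),"world",plane(c,[px],.014)[0].round(4),"tool",tool_xy(s,c,[px],.014).round(1))
```

```text
wm2 [ 13  14  31  28 443] [ 82.6 252.4] [25.3 31.5] world [0.5352 0.0819 0.014 ] tool [[-101.6 -189.3]]
wa [ 19  28  40  38 794] [128.5 211.3] [36.  40.8] world [0.535  0.0827 0.014 ] tool [[ -28. -104.]]
wga [  0  23  49  36 685] [ 22.8 303.6] [23.3 51.4] world [0.5378 0.0924 0.014 ] tool [[ -17.8 -105.6]]
```

Call:
{"op": "send_rows", "data": {"rows": [{"x": 0,"y": 0,"z": -0.03,"wx": 0,"wy": 0,"wz": 0,"hand": -1},{"x": 0,"y": 0,"z": -0.08,"wx": 0,"wy": 0,"wz": 0,"hand": -1},{"x": 0,"y": 0,"z": -0.14,"wx": 0,"wy": 0,"wz": 0,"hand": -1},{"x": 0,"y": 0,"z": -0.2,"wx": 0,"wy": 0,"wz": 0,"hand": -1},{"x": 0,"y": 0,"z": -0.2,"wx": 0,"wy": 0,"wz": 0,"hand": -1},{"x": 0,"y": 0,"z": -0.2,"wx": 0,"wy": 0,"wz": 0,"hand": -1},{"x": 0,"y": 0,"z": -0.1,"wx": 0,"wy": 0,"wz": 0,"hand": -1},{"x": 0,"y": 0,"z": -0.04,"wx": 0,"wy": 0,"wz": 0,"hand": -1},{"x": 0,"y": 0,"z": 0,"wx": 0,"wy": 0,"wz": 0,"hand": -1},{"x": 0,"y": 0,"z": 0,"wx": 0,"wy": 0,"wz": 0,"hand": -1}]}}

```text
time: 6.78
tool_pos: [0.634, 0.1344, 0.1458]
tool_rot: [-0.001, 0.618, 0.786, -0.001]
contact_force: [-0.4, 0.2, -1.0]
gripper_width: 0.73
grasp_force: 66.8
```

Run:
```python
from h import *
im,s,c=snap("wl");g=cv2.cvtColor(im,cv2.COLOR_BGR2GRAY);R=toolR(s)
print(s["gripper_width"],s["grasp_force"],s["tool_rot"])
L=[[edge(g[r],165,182),r] for r in range(228,262,4)];Rr=[[edge(g[r],322,345),r] for r in range(228,262,4)]
T=[[x,edge(g[:,x],181,191)] for x in range(225,285,5)];F=[[x,edge(g[:,x],161,168)] for x in range(225,285,5)]
z=s["tool_pos"][2]
for n,q,h in(("L",L,.018),("R",Rr,.018),("T",T,.03),("F",F,.018)):
  for dz in(0,):
    p=tool_xy(s,c,q,z+h-.001+dz);i,j=(0,1) if n in"LR" else (1,0)
    f=np.polyfit(p[:,i],p[:,j],1);print(n,np.mean(q,0).round(1),"slope",f[0].round(4),"at0",f[1].round(2),p.mean(0).round(2))
```

```text
snap 2 6.88 [0.6334 0.1343 0.1445] 103.64 F [-0.2 -0.3 -1.3]
0.7311822837969494 66.80654078722 [-0.00169559  0.61813823  0.7860659  -0.00163033]
L [174.9 244. ] slope -0.0499 at0 -29.64 [ 15.6  -30.41]
R [332.5 244. ] slope 0.0487 at0 32.89 [15.73 33.65]
T [252.5 185.7] slope 0.0011 at0 44.46 [44.46  1.22]
F [252.5 164.2] slope 0.0004 at0 49.04 [49.04  1.19]
```

Run:
```python
from h import *
plan(.5797,-.1289,.125,-15.93,18)
```

```text
t 6.93 pos [0.6335 0.1343 0.1445] yaw 103.64 turn/row [-0.0002  0.0003  0.1476] dist/row mm 15.0 deg/row 6.64
0 [-0.0901 -0.0423  0.0074]
1 [-0.0943 -0.0316  0.0073]
2 [-0.0974 -0.0205  0.0073]
3 [-0.0991 -0.0091  0.0073]
4 [-0.0995  0.0024  0.0073]
5 [-0.0985  0.0139  0.0072]
6 [-0.0963  0.0252  0.0072]
7 [-0.0927  0.0362  0.0072]
8 [-0.0879  0.0467  0.0072]
9 [-0.0819  0.0565  0.0072]
10 [-0.0748  0.0656  0.0072]
11 [-0.0667  0.0738  0.0072]
12 [-0.0577  0.081   0.0072]
13 [-0.048   0.0872  0.0072]
14 [-0.0376  0.0921  0.0072]
15 [-0.0267  0.0959  0.0072]
16 [-0.0154  0.0983  0.0072]
17 [-0.0039  0.0994  0.0072]
```

Call:
{"op": "send_rows", "data": {"rows": [{"x": -0.09,"y": -0.042,"z": 0,"wx": 0,"wy": 0,"wz": 0.1476,"hand": -1},{"x": -0.094,"y": -0.032,"z": 0,"wx": 0,"wy": 0,"wz": 0.1476,"hand": -1},{"x": -0.097,"y": -0.02,"z": 0,"wx": 0,"wy": 0,"wz": 0.1476,"hand": -1},{"x": -0.099,"y": -0.009,"z": 0,"wx": 0,"wy": 0,"wz": 0.1476,"hand": -1},{"x": -0.1,"y": 0.002,"z": 0,"wx": 0,"wy": 0,"wz": 0.1476,"hand": -1},{"x": -0.099,"y": 0.014,"z": 0,"wx": 0,"wy": 0,"wz": 0.1476,"hand": -1},{"x": -0.096,"y": 0.025,"z": 0,"wx": 0,"wy": 0,"wz": 0.1476,"hand": -1},{"x": -0.093,"y": 0.036,"z": 0,"wx": 0,"wy": 0,"wz": 0.1476,"hand": -1},{"x": -0.088,"y": 0.047,"z": 0,"wx": 0,"wy": 0,"wz": 0.1476,"hand": -1},{"x": -0.082,"y": 0.057,"z": 0,"wx": 0,"wy": 0,"wz": 0.1476,"hand": -1}]}}

```text
time: 7.77
tool_pos: [0.604, -0.0124, 0.1455]
tool_rot: [-0.001, 0.949, 0.316, -0.001]
contact_force: [1.2, -0.2, -1.0]
gripper_width: 0.733
grasp_force: 66.8
```

Call:
{"op": "send_rows", "data": {"rows": [{"x": -0.075,"y": 0.066,"z": 0.01,"wx": 0,"wy": 0,"wz": 0.1476,"hand": -1},{"x": -0.067,"y": 0.074,"z": 0.01,"wx": 0,"wy": 0,"wz": 0.1476,"hand": -1},{"x": -0.058,"y": 0.081,"z": 0.02,"wx": 0,"wy": 0,"wz": 0.1476,"hand": -1},{"x": -0.048,"y": 0.087,"z": 0.02,"wx": 0,"wy": 0,"wz": 0.1476,"hand": -1},{"x": -0.038,"y": 0.092,"z": 0.02,"wx": 0,"wy": 0,"wz": 0.1476,"hand": -1},{"x": -0.027,"y": 0.096,"z": 0.02,"wx": 0,"wy": 0,"wz": 0.1476,"hand": -1},{"x": -0.015,"y": 0.098,"z": 0.02,"wx": 0,"wy": 0,"wz": 0.1476,"hand": -1},{"x": -0.004,"y": 0.099,"z": 0.01,"wx": 0,"wy": 0,"wz": 0.1476,"hand": -1},{"x": 0,"y": 0,"z": 0,"wx": 0,"wy": 0,"wz": 0,"hand": -1},{"x": 0,"y": 0,"z": 0,"wx": 0,"wy": 0,"wz": 0,"hand": -1}]}}

```text
time: 8.6
tool_pos: [0.5802, -0.1289, 0.1263]
tool_rot: [-0.0, 0.99, -0.138, -0.001]
contact_force: [-0.1, 0.3, -1.4]
gripper_width: 0.732
grasp_force: 66.8
```

Run:
```python
from h import *
im,s,c=snap("wh")
p0=manip.state()["tool_pos"]
for i in range(3): grab_frame("wrist")
print(p0,manip.state()["tool_pos"])
plan(.5797,-.1289,.096,-15.93,1)
```

```text
snap 6 8.9 [ 0.5813 -0.1282  0.128 ] -15.83 F [ 0.6  0.1 -0.8]
[ 0.58130908 -0.12823819  0.12802668] [ 0.58126415 -0.12855622  0.12807331]
t 9.1 pos [ 0.5813 -0.1286  0.1281] yaw -15.88 turn/row [-0.     -0.0003  0.0012] dist/row mm 32.1 deg/row 0.06
0 [-0.0094  0.0051  0.2138]
```

Call:
{"op": "send_rows", "data": {"rows": [{"x": -0.009,"y": 0.001,"z": 0.02,"wx": 0,"wy": 0,"wz": 0,"hand": -1},{"x": 0,"y": 0,"z": 0.05,"wx": 0,"wy": 0,"wz": 0,"hand": -1},{"x": 0,"y": 0,"z": 0.06,"wx": 0,"wy": 0,"wz": 0,"hand": -1},{"x": 0,"y": 0,"z": 0.05,"wx": 0,"wy": 0,"wz": 0,"hand": -1},{"x": 0,"y": 0,"z": 0.04,"wx": 0,"wy": 0,"wz": 0,"hand": -1},{"x": 0,"y": 0,"z": 0.017,"wx": 0,"wy": 0,"wz": 0,"hand": -1},{"x": 0,"y": 0,"z": 0.01,"wx": 0,"wy": 0,"wz": 0,"hand": -1},{"x": 0,"y": 0,"z": 0,"wx": 0,"wy": 0,"wz": 0,"hand": -1},{"x": 0,"y": 0,"z": 0,"wx": 0,"wy": 0,"wz": 0,"hand": -1},{"x": 0,"y": 0,"z": 0,"wx": 0,"wy": 0,"wz": 0,"hand": -1}]}}

```text
time: 9.93
tool_pos: [0.5801, -0.1287, 0.0913]
tool_rot: [0.0, 0.99, -0.138, 0.0]
contact_force: [-0.9, 0.1, -1.2]
gripper_width: 0.731
grasp_force: 66.8
```

```bash
cat >> h.py <<'E'
def avg(n=6):
    P=[];F=[]
    for i in range(n):
        s=manip.state();P.append(s["tool_pos"]);F.append(np.r_[s["contact_force"],s["ft_torque"]]);grab_frame("scene")
    R=toolR(s);print("t",round(s["time"],2),"P",(np.mean(P,0)*1e3).round(2),"sd",(np.std(P,0)*1e3).round(2),"yaw",np.rad2deg(np.arctan2(R[1,0],R[0,0])).round(2),"Ftool",(R.T@np.mean(F,0)[:3]).round(2),"sd",np.std(F,0)[:3].round(2),"T",(R.T@np.mean(F,0)[3:]).round(2),"w",s["gripper_width"].round(3))
E
python3 - <<'E'
from h import *
avg(6)
cv2.imwrite("pics/sc1.png",grab_frame("scene"))
E
```

```text
Traceback (most recent call last):
  File "h.py", line 54, in avg
    R=toolR(s);print("t",round(s["time"],2),"P",(np.mean(P,0)*1e3).round(2),"sd",(np.std(P,0)*1e3).round(2),"yaw",np.rad2deg(np.arctan2(R[1,0],R[0,0])).round(2),"Ftool",(R.T@np.mean(F,0)[:3]).round(2),"sd",np.std(F,0)[:3].round(2),"T",(R.T@np.mean(F,0)[3:]).round(2),"w",s["gripper_width"].round(3))
                                                                                                                                                                                                                                                                               ^^^^^^^^^^^^^^^^^^^^^^^^
AttributeError: 'float' object has no attribute 'round'
```

Call:
{"op": "send_rows", "data": {"rows": [{"x": 0,"y": 0,"z": 0.005,"wx": 0,"wy": 0,"wz": 0,"hand": -1},{"x": 0,"y": 0,"z": 0.005,"wx": 0,"wy": 0,"wz": 0,"hand": -1},{"x": 0,"y": 0,"z": 0.005,"wx": 0,"wy": 0,"wz": 0,"hand": -1},{"x": 0,"y": 0,"z": 0.005,"wx": 0,"wy": 0,"wz": 0,"hand": -1},{"x": 0,"y": 0,"z": 0,"wx": 0,"wy": 0,"wz": 0,"hand": -1},{"x": 0,"y": 0,"z": 0,"wx": 0,"wy": 0,"wz": 0,"hand": -1},{"x": 0,"y": 0,"z": 0,"wx": 0,"wy": 0,"wz": 0,"hand": -1},{"x": 0,"y": 0,"z": 0,"wx": 0,"wy": 0,"wz": 0,"hand": -1},{"x": 0,"y": 0,"z": 0,"wx": 0,"wy": 0,"wz": 0,"hand": -1},{"x": 0,"y": 0,"z": 0,"wx": 0,"wy": 0,"wz": 0,"hand": -1}]}}

```text
time: 11.07
tool_pos: [0.5801, -0.1287, 0.0897]
tool_rot: [0.0, 0.99, -0.138, 0.0]
contact_force: [-4.8, 1.9, 8.7]
gripper_width: 0.73
grasp_force: 67.9
```

```bash
sed -i 's/s\["gripper_width"\].round(3)/round(float(s["gripper_width"]),3)/' h.py
python3 - <<'E'
from h import *
avg(6)
im=grab_frame("scene");cv2.imwrite("pics/sc1.png",im)
cv2.imwrite("pics/sc1z.png",cv2.resize(im[195:315,210:330],(600,600),interpolation=cv2.INTER_CUBIC))
E
```

```text
t 11.32 P [ 580.09 -128.71   89.74] sd [0.02 0.01 0.01] yaw -15.91 Ftool [-5.1  -0.03 -8.04] sd [0.24 0.54 0.47] T [ 0.02 -0.61  0.  ] w 0.728
```

View pics/sc1z.png

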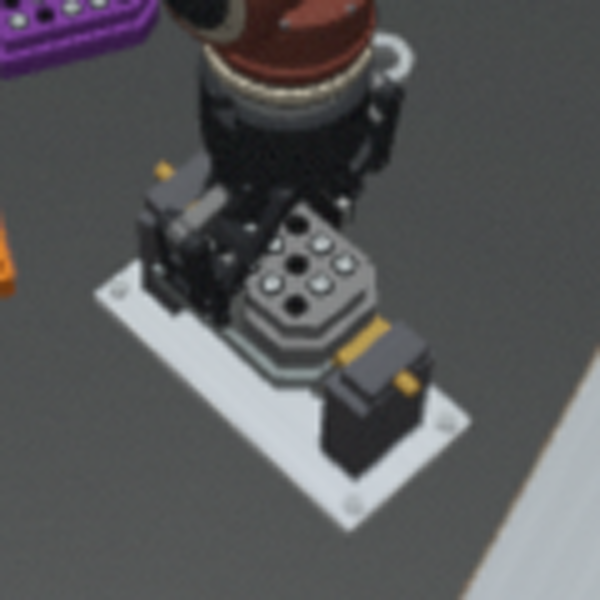

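The scene view shows tray A in the magazine, chamfered end matched. The force (8 N up, 5 N toward -x) suggests the tray sits slightly too far to +x. I'll slide it a little in -x and watch.

Call:
{"op": "send_rows", "data": {"rows": [{"x": -0.004,"y": 0,"z": 0,"wx": 0,"wy": 0,"wz": 0,"hand": -1},{"x": -0.004,"y": 0,"z": 0,"wx": 0,"wy": 0,"wz": 0,"hand": -1},{"x": -0.003,"y": 0,"z": 0,"wx": 0,"wy": 0,"wz": 0,"hand": -1},{"x": 0,"y": 0,"z": 0,"wx": 0,"wy": 0,"wz": 0,"hand": -1},{"x": 0,"y": 0,"z": 0,"wx": 0,"wy": 0,"wz": 0,"hand": -1},{"x": 0,"y": 0,"z": 0,"wx": 0,"wy": 0,"wz": 0,"hand": -1},{"x": 0,"y": 0,"z": 0,"wx": 0,"wy": 0,"wz": 0,"hand": -1},{"x": 0,"y": 0,"z": 0,"wx": 0,"wy": 0,"wz": 0,"hand": -1},{"x": 0,"y": 0,"z": 0,"wx": 0,"wy": 0,"wz": 0,"hand": -1},{"x": 0,"y": 0,"z": 0,"wx": 0,"wy": 0,"wz": 0,"hand": -1}]}}

```text
time: 12.25
tool_pos: [0.5798, -0.1286, 0.0894]
tool_rot: [0.0, 0.99, -0.138, 0.002]
contact_force: [2.4, 0.3, 5.3]
gripper_width: 0.727
grasp_force: 67.4
```

Run:
```python
from h import *
avg(3)
```

```text
t 12.35 P [ 579.81 -128.64   89.37] sd [0.01 0.01 0.01] yaw -15.92 Ftool [ 1.92 -0.49 -5.35] sd [0.33 0.47 0.2 ] T [ 0.1   0.65 -0.02] w 0.732
```

The tray moves only 0.3 mm in x, so it is centred between both catches. At TCP z 91.3 nothing but its weight was felt, so the step appears to have entered the skirt. I'll press on part way and check.

Call:
{"op": "send_rows", "data": {"rows": [{"x": 0.003,"y": 0,"z": 0.01,"wx": 0,"wy": 0,"wz": 0,"hand": -1},{"x": 0,"y": 0,"z": 0.01,"wx": 0,"wy": 0,"wz": 0,"hand": -1},{"x": 0,"y": 0,"z": 0.01,"wx": 0,"wy": 0,"wz": 0,"hand": -1},{"x": 0,"y": 0,"z": 0.01,"wx": 0,"wy": 0,"wz": 0,"hand": -1},{"x": 0,"y": 0,"z": 0.01,"wx": 0,"wy": 0,"wz": 0,"hand": -1},{"x": 0,"y": 0,"z": 0.003,"wx": 0,"wy": 0,"wz": 0,"hand": -1},{"x": 0,"y": 0,"z": 0,"wx": 0,"wy": 0,"wz": 0,"hand": -1},{"x": 0,"y": 0,"z": 0,"wx": 0,"wy": 0,"wz": 0,"hand": -1},{"x": 0,"y": 0,"z": 0,"wx": 0,"wy": 0,"wz": 0,"hand": -1},{"x": 0,"y": 0,"z": 0,"wx": 0,"wy": 0,"wz": 0,"hand": -1}]}}

```text
time: 13.23
tool_pos: [0.5796, -0.1286, 0.0855]
tool_rot: [0.0, 0.99, -0.138, 0.0]
contact_force: [-13.4, 4.1, 28.1]
gripper_width: 0.733
grasp_force: 71.6
```

Run:
```python
from h import *
avg(3)
```

```text
t 13.33 P [ 579.57 -128.59   85.5 ] sd [0.01 0.01 0.01] yaw -15.9 Ftool [-13.94   0.29 -28.34] sd [0.33 0.37 0.35] T [ 0.09 -1.63 -0.01] w 0.732
```

Run:
```python
from h import *
im,s,c=snap("wj")
sc=grab_frame("scene");tp=grab_frame("top")
cv2.imwrite("pics/sc2.png",sc);cv2.imwrite("pics/tp2.png",tp)
A=cv2.resize(im[90:330,130:370],(600,600),interpolation=cv2.INTER_CUBIC)
cv2.imwrite("pics/wjz.png",A)
for n in("wga","wl","wj"):
    s,c,R,g=measure(n,0);z=s["tool_pos"][2]
    for r in(205,215,225,235):
        p=tool_xy(s,c,[[edge(g[r],164,182),r],[edge(g[r],322,345),r]],z+.0175);print(n,r,p.round(2).tolist())
```

```text
snap 0 13.38 [ 0.5796 -0.1286  0.0855] -15.9 F [-13.6   4.1  28.3]
wga 205 [[32.94, -26.39], [32.88, 29.32]]
wga 215 [[28.74, -30.44], [28.65, 33.77]]
wga 225 [[24.45, -30.43], [24.36, 33.77]]
wga 235 [[20.07, -30.44], [19.97, 33.72]]
wl 205 [[32.85, -26.47], [32.93, 29.28]]
wl 215 [[28.63, -30.52], [28.73, 33.73]]
wl 225 [[24.33, -30.48], [24.44, 33.76]]
wl 235 [[19.94, -30.53], [20.06, 33.68]]
wj 205 [[33.77, -33.97], [33.8, 25.81]]
wj 215 [[29.57, -30.62], [29.6, 26.82]]
wj 225 [[25.26, -33.83], [25.29, 31.69]]
wj 235 [[20.87, -33.72], [20.91, 31.64]]
```

View pics/wjz.png

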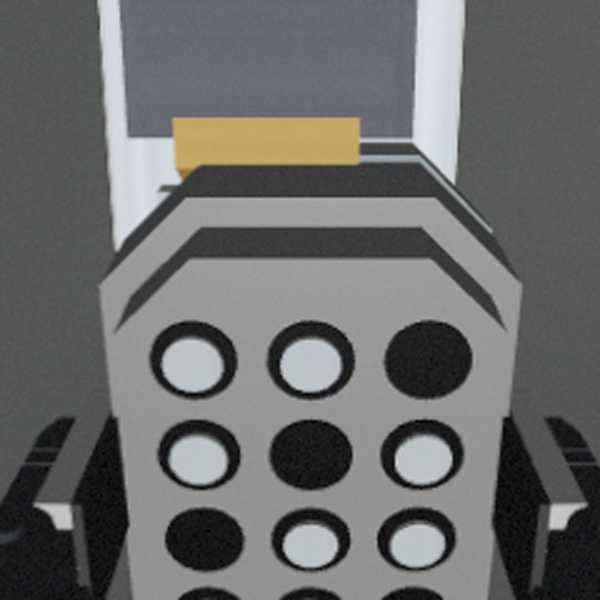

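Here the carrier's edge shows past the tray only on the right, at crop (360–490, 140–230). So the carrier lies to tool +y of the tray, and the tray is standing on the step. I'll measure the offset.

Run:
```python
from h import *
s,c,R,g=measure("wj",0)
def P(u,v,z): return tool_xy(s,c,[[130+u/2.5-.3,90+v/2.5-.3]],z).round(1)[0].tolist()
print("tray bottom front corners",P(430,165,.085),P(205,165,.085))
print("tray shoulder corners",P(432,198,.103),P(187,198,.103), "side corners",P(520,286,.103),P(100,286,.103))
print("carrier corner right",P(415,145,.073),P(415,145,.08),"chamfer pt",P(490,230,.073))
print("brass",P(173,118,.09),P(359,118,.09),P(173,118,.083),P(359,118,.083),"front edge bottom",P(265,163,.085))
print("tower",P(122,137,.093),P(415,137,.093))
```

```text
tray bottom front corners [49.2, 19.2] [49.2, -18.9]
tray shoulder corners [48.3, 17.2] [48.3, -19.5] side corners [34.2, 31.6] [34.1, -33.8]
carrier corner right [50.2, 18.0] [51.6, 17.2] chamfer pt [34.0, 32.8]
brass [58.1, -23.2] [58.1, 6.8] [56.9, -24.3] [56.9, 7.2] front edge bottom [49.6, -8.7]
tower [55.6, -31.0] [55.6, 15.5]
```

The calibration bias is fixed in the world frame: measured minus true is about (+1.5, +0.7) mm. So the true carrier lies about 1.2 mm further in tool +y. I'll lift off, shift, and re-measure free of load.

Call:
{"op": "send_rows", "data": {"rows": [{"x": 0,"y": 0,"z": -0.03,"wx": 0,"wy": 0,"wz": 0,"hand": -1},{"x": 0,"y": 0,"z": -0.04,"wx": 0,"wy": 0,"wz": 0,"hand": -1},{"x": 0,"y": 0,"z": -0.035,"wx": 0,"wy": 0,"wz": 0,"hand": -1},{"x": 0,"y": 0,"z": -0.015,"wx": 0,"wy": 0,"wz": 0,"hand": -1},{"x": 0,"y": 0.004,"z": 0,"wx": 0,"wy": 0,"wz": 0,"hand": -1},{"x": 0,"y": 0.004,"z": 0,"wx": 0,"wy": 0,"wz": 0,"hand": -1},{"x": 0,"y": 0,"z": 0,"wx": 0,"wy": 0,"wz": 0,"hand": -1},{"x": 0,"y": 0,"z": 0,"wx": 0,"wy": 0,"wz": 0,"hand": -1},{"x": 0,"y": 0,"z": 0,"wx": 0,"wy": 0,"wz": 0,"hand": -1},{"x": 0,"y": 0,"z": 0,"wx": 0,"wy": 0,"wz": 0,"hand": -1}]}}

```text
time: 14.37
tool_pos: [0.5782, -0.1294, 0.0976]
tool_rot: [-0.0, 0.99, -0.138, -0.0]
contact_force: [0.4, -0.2, -0.7]
gripper_width: 0.733
grasp_force: 68.4
```

Run:
```python
from h import *
avg(3)
im,s,c=snap("wk");g=cv2.cvtColor(im,cv2.COLOR_BGR2GRAY)
for r in(215,225,235):print(r,g[r,164:182],g[r,324:345])
for x in(235,250,270):print(x,g[140:196,x])
z=s["tool_pos"][2]
for r in(215,225,235):
    print(tool_xy(s,c,[[edge(g[r],164,176),r],[edge(g[r],326,344),r]],z+.0175).round(2).tolist())
```

```text
t 14.47 P [ 578.22 -129.39   97.73] sd [0.04 0.01 0.07] yaw -15.91 Ftool [0.72 0.59 0.78] sd [0.35 0.45 0.04] T [ 0.01 -0.    0.01] w 0.732
snap 0 14.52 [ 0.5783 -0.1294  0.0979] -15.91 F [-0.1 -0.5 -1.2]
215 [ 87  88  86  88  85  86  94 128 151 153 150 153 154 141 102  55  83 133] [155 152 150 112  66  67 115 154 153 152 154 153 145 103  88  87  84  85
  86  90  89]
225 [ 86  87  83  87  85  85  86  93 122 153 151 148 152 151 152 150 151 151] [154 151 150 153 152 153 154 152 152 151 152 144 102  88  88  86  90  83
  87  87  87]
235 [ 85  85  83  82  84  85  83  84  92 127 150 152 151 150 152 150 150 149] [150 149 150 150 151 151 150 151 151 151 140 100  86  85  87  89  83  83
  89  85  87]
235 [166 164 165 165 166 166 167 168 163 144 119 116 120 122  92  58  57  62
  61  59  55  58  62  63  60  62  61 141 165 166 166 164 163 166 164 163
 163 163 163  62  58  59  60  60  61  61  62  59  58  60  89 159 160 159
 156 158]
250 [165 165 164 165 166 165 166 167 165 144 119 115 117 121  90  62  59  61
  61  61  60  62  61  58  60  65  59 142 164 166 164 167 166 164 163 165
 163 162 165  61  60  61  59  61  57  61  59  58  60  56 115 160 160 161
 161 160]
270 [212 139  82  79  78  82 156 160 160 159 158 160 159 158 116  65  57  57
  59  61  60  59  61  61  61  59  61 143 166 166 166 166 167 165 165 164
 163 164 164  57  59  62  62  62  60  60  62  58  62  60 112 159 161 160
 161 159]
[[29.56, -33.75], [29.61, 28.83]]
[[25.27, -33.56], [25.31, 31.4]]
[[20.88, -33.63], [20.92, 31.32]]
```

Run:
```python
from h import *
s,c,R,g=measure("wk",0);z=s["tool_pos"][2]
for up in(.001,.002,.003):
  b=z-.0005+up
  lr=np.array([tool_xy(s,c,[[edge(g[r],164,176),r],[edge(g[r],330,344),r]],b+.018)[:,1] for r in(220,225,230,235)])
  q=lambda a,b0,h:tool_xy(s,c,[[x,edge(g[:,x],a,b0)] for x in range(228,282,6)],b+h)
  T=q(186,194,.03);F=q(163,170,.018);U=q(150,158,0)
  print(up,"w",(lr[:,1]-lr[:,0]).mean().round(2),"yc",lr.mean().round(2),"x from T,F,U",(T[:,0].mean()-45.5).round(2),(F[:,0].mean()-50).round(2),(U[:,0].mean()-50).round(2),"slope",np.polyfit(F[:,1],F[:,0],1)[0].round(4))
col=range(268,286,3)
C=[[x,edge(g[:,x],142,149)] for x in col];p=tool_xy(s,c,C,.08);print("carrier front",np.round(C,1).tolist(),p.mean(0).round(2))
for r in range(144,168,3):print(r,g[r,285:325])
```

```text
0.001 w 64.51 yc -1.11 x from T,F,U -1.18 -0.59 0.15 slope -0.0001
0.002 w 63.99 yc -1.1 x from T,F,U -0.84 -0.33 0.38 slope -0.0001
0.003 w 63.47 yc -1.1 x from T,F,U -0.5 -0.06 0.6 slope -0.0001
carrier front [[268.0, 148.4], [271.0, 145.5], [274.0, 145.5], [277.0, 145.5], [280.0, 145.5], [283.0, 145.5]] [49.93  9.09]
144 [ 62  68  67  63  64  63  65  69 133 215 222 222 220 220 217 217 215 213
 210 211 212 209 198 124  92  90  92  91  90  92  90  90  89  92  89  93
  89  93  89  91]
147 [154 157 158 159 159 157 161 161 158 119  88 164 217 220 217 215 215 213
 211 210 211 206 197  99  92  91  90  94  92  93  95  90  90  92  92  91
  88  90  93  93]
150 [159 157 158 158 161 161 159 159 159 158 159 158 116  85 160 214 216 212
 210 211 212 205 203  97  90  93  91  90  93  93  92  93  90  91  89  95
  92  92  90  92]
153 [157 160 161 161 159 160 160 160 160 161 161 161 158 159 156 118  84 156
 207 212 212 204 198  88  91  90  91  92  89  90  93  91  89  90  90  92
  89  89  93  90]
156 [ 59  58  57  58  60  62  57  59  63  61  61  58  60  71 117 156 160 158
 118  81 157 199 192  99  91  90  93  92  91  93  90  90  90  91  90  91
  91  90  91  90]
159 [ 58  59  60  62  60  60  62  59  60  59  60  62  58  62  58  59  61 112
 156 160 157 117  76  78  93  91  92  92  89  94  90  92  93  91  94  91
  90  91  90  90]
162 [ 55  62  65  62  60  61  60  60  61  62  58  57  61  62  61  63  58  58
  58  64 113 156 159 158 119  65  79  88  90  91  92  93  89  93  91  92
  90  88  91  90]
165 [ 59  58  53  59  60  60  60  57  57  57  58  58  60  63  61  59  60  56
  60  56  56  59  63 116 159 159 156  92  64  87  91  90  89  90  91  92
  90  91  90  92]
```

Run:
```python
from h import *
s,c,R,g=measure("wk",0)
px=[[edge(g[r],a,a+6),r] for r,a in((147,292),(150,295),(153,298),(156,301),(159,304),(162,307))]
# outer edge of the pale shoulder band (pale->dark), first of the pair
px=[[294.0,147],[296.9,150],[299.9,153],[302.9,156],[305.9,159],[308.9,162],[311.6,165]]
p=tool_xy(s,c,px,.08);print(p.round(2).tolist(),(p.sum(1)-68).round(2))
# tray underside chamfer: dark wall -> pale/other boundary at bottom edge
```

```text
[[49.47, 17.82], [48.04, 19.24], [46.59, 20.72], [45.14, 22.21], [43.68, 23.71], [42.22, 25.21], [40.74, 26.58]] [-0.71 -0.72 -0.69 -0.65 -0.61 -0.57 -0.68]
```

The carrier's y centre is −0.86 and the tray's −1.1 in the same view, with x within 0.5 mm. They are aligned, so I'll lower.

Call:
{"op": "send_rows", "data": {"rows": [{"x": 0,"y": 0.0015,"z": 0.01,"wx": 0,"wy": 0,"wz": 0,"hand": -1},{"x": 0,"y": 0,"z": 0.015,"wx": 0,"wy": 0,"wz": 0,"hand": -1},{"x": 0,"y": 0,"z": 0.015,"wx": 0,"wy": 0,"wz": 0,"hand": -1},{"x": 0,"y": 0,"z": 0.013,"wx": 0,"wy": 0,"wz": 0,"hand": -1},{"x": 0,"y": 0,"z": 0.01,"wx": 0,"wy": 0,"wz": 0,"hand": -1},{"x": 0,"y": 0,"z": 0,"wx": 0,"wy": 0,"wz": 0,"hand": -1},{"x": 0,"y": 0,"z": 0,"wx": 0,"wy": 0,"wz": 0,"hand": -1},{"x": 0,"y": 0,"z": 0,"wx": 0,"wy": 0,"wz": 0,"hand": -1},{"x": 0,"y": 0,"z": 0,"wx": 0,"wy": 0,"wz": 0,"hand": -1},{"x": 0,"y": 0,"z": 0,"wx": 0,"wy": 0,"wz": 0,"hand": -1}]}}

```text
time: 15.4
tool_pos: [0.5783, -0.1297, 0.0886]
tool_rot: [0.0, 0.99, -0.138, 0.0]
contact_force: [0.3, -0.5, -1.8]
gripper_width: 0.734
grasp_force: 68.4
```

Run:
```python
from h import *
avg(3)
```

```text
t 15.5 P [ 578.3  -129.69   88.54] sd [0.01 0.02 0.01] yaw -15.92 Ftool [0.75 0.74 1.12] sd [0.16 0.55 0.6 ] T [0.03 0.18 0.03] w 0.732
```

Call:
{"op": "send_rows", "data": {"rows": [{"x": 0,"y": 0,"z": 0.01,"wx": 0,"wy": 0,"wz": 0,"hand": -1},{"x": 0,"y": 0,"z": 0.01,"wx": 0,"wy": 0,"wz": 0,"hand": -1},{"x": 0,"y": 0,"z": 0.01,"wx": 0,"wy": 0,"wz": 0,"hand": -1},{"x": 0,"y": 0,"z": 0.005,"wx": 0,"wy": 0,"wz": 0,"hand": -1},{"x": 0,"y": 0,"z": 0,"wx": 0,"wy": 0,"wz": 0,"hand": -1},{"x": 0,"y": 0,"z": 0,"wx": 0,"wy": 0,"wz": 0,"hand": -1},{"x": 0,"y": 0,"z": 0,"wx": 0,"wy": 0,"wz": 0,"hand": -1},{"x": 0,"y": 0,"z": 0,"wx": 0,"wy": 0,"wz": 0,"hand": -1},{"x": 0,"y": 0,"z": 0,"wx": 0,"wy": 0,"wz": 0,"hand": -1},{"x": 0,"y": 0,"z": 0,"wx": 0,"wy": 0,"wz": 0,"hand": -1}]}}

```text
time: 16.38
tool_pos: [0.5783, -0.1297, 0.0832]
tool_rot: [0.0, 0.99, -0.138, 0.0]
contact_force: [-0.2, 0.5, 2.2]
gripper_width: 0.727
grasp_force: 68.7
```

Run:
```python
from h import *
avg(3)
```

```text
t 16.48 P [ 578.19 -129.64   83.07] sd [0.05 0.01 0.08] yaw -15.91 Ftool [ 0.72 -0.22 -2.46] sd [0.71 0.35 0.37] T [-0.01  0.13 -0.01] w 0.73
```

Call:
{"op": "send_rows", "data": {"rows": [{"x": 0,"y": 0,"z": 0.016,"wx": 0,"wy": 0,"wz": 0,"hand": -1},{"x": 0,"y": 0,"z": 0.018,"wx": 0,"wy": 0,"wz": 0,"hand": -1},{"x": 0,"y": 0,"z": 0.018,"wx": 0,"wy": 0,"wz": 0,"hand": -1},{"x": 0,"y": 0,"z": 0.018,"wx": 0,"wy": 0,"wz": 0,"hand": -1},{"x": 0,"y": 0,"z": 0.018,"wx": 0,"wy": 0,"wz": 0,"hand": -1},{"x": 0,"y": 0,"z": 0.018,"wx": 0,"wy": 0,"wz": 0,"hand": -1},{"x": 0,"y": 0,"z": 0.018,"wx": 0,"wy": 0,"wz": 0,"hand": -1},{"x": 0,"y": 0,"z": 0.018,"wx": 0,"wy": 0,"wz": 0,"hand": -1},{"x": 0,"y": 0,"z": 0.018,"wx": 0,"wy": 0,"wz": 0,"hand": -1},{"x": 0,"y": 0,"z": 0,"wx": 0,"wy": 0,"wz": 0,"hand": -1}]}}

```text
time: 17.37
tool_pos: [0.5787, -0.1298, 0.0596]
tool_rot: [0.0, 0.99, -0.138, 0.0]
contact_force: [1.4, -1.0, 6.1]
gripper_width: 0.728
grasp_force: 69.2
```

Run:
```python
from h import *
avg(4)
```

```text
t 17.52 P [ 578.67 -129.79   59.77] sd [0.01 0.01 0.13] yaw -15.91 Ftool [ 1.02  0.   -6.12] sd [0.27 0.42 0.39] T [-0.04 -0.19 -0.  ] w 0.731
```

Call:
{"op": "send_rows", "data": {"rows": [{"x": 0,"y": 0,"z": 0.01,"wx": 0,"wy": 0,"wz": 0,"hand": -1},{"x": 0,"y": 0,"z": 0.01,"wx": 0,"wy": 0,"wz": 0,"hand": -1},{"x": 0,"y": 0,"z": 0.005,"wx": 0,"wy": 0,"wz": 0,"hand": -1},{"x": 0,"y": 0,"z": 0,"wx": 0,"wy": 0,"wz": 0,"hand": -1},{"x": 0,"y": 0,"z": 0,"wx": 0,"wy": 0,"wz": 0,"hand": -1},{"x": 0,"y": 0,"z": -0.007,"wx": 0,"wy": 0,"wz": 0,"hand": -1},{"x": 0,"y": 0,"z": -0.007,"wx": 0,"wy": 0,"wz": 0,"hand": -1},{"x": 0,"y": 0,"z": -0.007,"wx": 0,"wy": 0,"wz": 0,"hand": -1},{"x": 0,"y": 0,"z": -0.007,"wx": 0,"wy": 0,"wz": 0,"hand": -1},{"x": 0,"y": 0,"z": 0,"wx": 0,"wy": 0,"wz": 0,"hand": -1}]}}

```text
time: 18.4
tool_pos: [0.5786, -0.1298, 0.0605]
tool_rot: [0.0, 0.99, -0.138, 0.0]
contact_force: [1.7, 0.0, 6.3]
gripper_width: 0.729
grasp_force: 69.2
```

Run:
```python
from h import *
avg(3)
```

```text
t 18.5 P [ 578.66 -129.78   60.49] sd [0.02 0.   0.05] yaw -15.91 Ftool [ 1.25 -0.26 -6.18] sd [0.3  0.15 0.81] T [-0.04 -0.22 -0.  ] w 0.732
```

Call:
{"op": "send_rows", "data": {"rows": [{"x": 0,"y": 0,"z": -0.005,"wx": 0,"wy": 0,"wz": 0,"hand": -1},{"x": 0,"y": 0,"z": -0.005,"wx": 0,"wy": 0,"wz": 0,"hand": -1},{"x": 0,"y": 0,"z": -0.005,"wx": 0,"wy": 0,"wz": 0,"hand": -1},{"x": 0,"y": 0,"z": -0.005,"wx": 0,"wy": 0,"wz": 0,"hand": -1},{"x": 0,"y": 0,"z": -0.005,"wx": 0,"wy": 0,"wz": 0,"hand": -1},{"x": 0,"y": 0,"z": 0,"wx": 0,"wy": 0,"wz": 0,"hand": -1},{"x": 0,"y": 0,"z": 0,"wx": 0,"wy": 0,"wz": 0,"hand": -1},{"x": 0,"y": 0,"z": 0,"wx": 0,"wy": 0,"wz": 0,"hand": -1},{"x": 0,"y": 0,"z": 0,"wx": 0,"wy": 0,"wz": 0,"hand": -1},{"x": 0,"y": 0,"z": 0,"wx": 0,"wy": 0,"wz": 0,"hand": -1}]}}

```text
time: 19.38
tool_pos: [0.5783, -0.1297, 0.0623]
tool_rot: [0.0, 0.99, -0.138, 0.0]
contact_force: [6.8, -1.9, -2.5]
gripper_width: 0.733
grasp_force: 68.0
```

Run:
```python
from h import *
avg(3)
```

```text
t 19.48 P [ 578.31 -129.7    62.31] sd [0.01 0.01 0.01] yaw -15.92 Ftool [ 7.31 -0.72  3.05] sd [0.3  0.44 0.45] T [-0.1   0.51  0.01] w 0.728
```

The force reversed on lifting, so the tray is held. I'll press once more to be sure of both catches, release, and rise.

Call:
{"op": "send_rows", "data": {"rows": [{"x": 0,"y": 0,"z": 0.015,"wx": 0,"wy": 0,"wz": 0,"hand": -1},{"x": 0,"y": 0,"z": 0.015,"wx": 0,"wy": 0,"wz": 0,"hand": -1},{"x": 0,"y": 0,"z": 0.015,"wx": 0,"wy": 0,"wz": 0,"hand": -1},{"x": 0,"y": 0,"z": 0.013,"wx": 0,"wy": 0,"wz": 0,"hand": -1},{"x": 0,"y": 0,"z": 0,"wx": 0,"wy": 0,"wz": 0,"hand": -1},{"x": 0,"y": 0,"z": 0,"wx": 0,"wy": 0,"wz": 0,"hand": -1},{"x": 0,"y": 0,"z": -0.01,"wx": 0,"wy": 0,"wz": 0,"hand": -1},{"x": 0,"y": 0,"z": -0.01,"wx": 0,"wy": 0,"wz": 0,"hand": -1},{"x": 0,"y": 0,"z": 0,"wx": 0,"wy": 0,"wz": 0,"hand": -1},{"x": 0,"y": 0,"z": 0,"wx": 0,"wy": 0,"wz": 0,"hand": -1}]}}

```text
time: 20.37
tool_pos: [0.5782, -0.1297, 0.0585]
tool_rot: [0.0, 0.99, -0.138, -0.0]
contact_force: [1.1, 0.2, 6.9]
gripper_width: 0.732
grasp_force: 69.2
```

Run:
```python
from h import *
avg(2)
```

```text
t 20.42 P [ 578.21 -129.67   58.47] sd [0.   0.01 0.03] yaw -15.91 Ftool [ 0.66 -0.3  -6.86] sd [0.38 0.06 0.03] T [-0.04 -0.3   0.01] w 0.729
```

Call:
{"op": "send_rows", "data": {"rows": [{"x": 0,"y": 0,"z": 0,"wx": 0,"wy": 0,"wz": 0,"hand": 1},{"x": 0,"y": 0,"z": 0,"wx": 0,"wy": 0,"wz": 0,"hand": 1},{"x": 0,"y": 0,"z": 0,"wx": 0,"wy": 0,"wz": 0,"hand": 1},{"x": 0,"y": 0,"z": 0,"wx": 0,"wy": 0,"wz": 0,"hand": 1},{"x": 0,"y": 0,"z": 0,"wx": 0,"wy": 0,"wz": 0,"hand": 1},{"x": 0,"y": 0,"z": 0,"wx": 0,"wy": 0,"wz": 0,"hand": 1},{"x": 0,"y": 0,"z": 0,"wx": 0,"wy": 0,"wz": 0,"hand": 1},{"x": 0,"y": 0,"z": -0.05,"wx": 0,"wy": 0,"wz": 0,"hand": 1},{"x": 0,"y": 0,"z": -0.12,"wx": 0,"wy": 0,"wz": 0,"hand": 1},{"x": 0,"y": 0,"z": -0.12,"wx": 0,"wy": 0,"wz": 0,"hand": 1}]}}

```text
time: 21.3
tool_pos: [0.5775, -0.1294, 0.1012]
tool_rot: [-0.0, 0.99, -0.138, -0.001]
contact_force: [-0.1, 0.0, -0.0]
gripper_width: 1.003
grasp_force: 0.0
```

Call:
{"op": "send_rows", "data": {"rows": [{"x": 0,"y": 0,"z": -0.15,"wx": 0,"wy": 0,"wz": 0,"hand": 1},{"x": 0,"y": 0,"z": -0.18,"wx": 0,"wy": 0,"wz": 0,"hand": 1},{"x": 0,"y": 0,"z": -0.18,"wx": 0,"wy": 0,"wz": 0,"hand": 1},{"x": 0,"y": 0,"z": -0.11,"wx": 0,"wy": 0,"wz": 0,"hand": 1},{"x": 0,"y": 0,"z": -0.06,"wx": 0,"wy": 0,"wz": 0,"hand": 1},{"x": 0,"y": 0,"z": -0.02,"wx": 0,"wy": 0,"wz": 0,"hand": 1},{"x": 0,"y": 0,"z": 0,"wx": 0,"wy": 0,"wz": 0,"hand": 1},{"x": 0,"y": 0,"z": 0,"wx": 0,"wy": 0,"wz": 0,"hand": 1},{"x": 0,"y": 0,"z": 0,"wx": 0,"wy": 0,"wz": 0,"hand": 1},{"x": 0,"y": 0,"z": 0,"wx": 0,"wy": 0,"wz": 0,"hand": 1}]}}

```text
time: 22.13
tool_pos: [0.5774, -0.1294, 0.2044]
tool_rot: [-0.0, 0.99, -0.138, -0.001]
contact_force: [-0.2, -0.2, 0.2]
gripper_width: 1.003
grasp_force: 0.0
```

Run:
```python
from h import *
im,s,c=snap("wp");sc=grab_frame("scene")
A=cv2.resize(im[90:270,165:345],(400,400),interpolation=cv2.INTER_CUBIC)
B=cv2.resize(sc[205:305,215:315],(400,400),interpolation=cv2.INTER_CUBIC)
cv2.imwrite("pics/p1.png",np.hstack([A,B]))
g=cv2.cvtColor(im,cv2.COLOR_BGR2GRAY);z=s["tool_pos"][2];print(s["tool_pos"])
```

```text
snap 6 22.43 [ 0.5782 -0.1296  0.206 ] -15.92 F [ 0.   0.2 -0.8]
[ 0.57817439 -0.12963843  0.20599382]
```

View pics/p1.png

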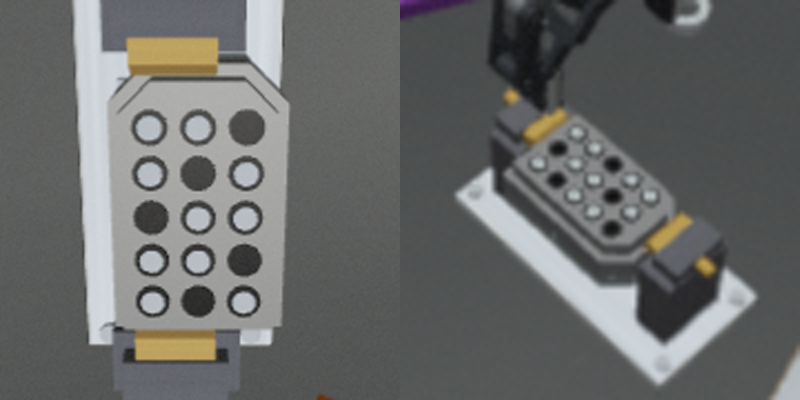

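Tray A is seated under both catches, chamfers at +x, with the image edges square. Those were my last views, so I'll go on by numbers: measure the seated tray, then tray B.

Run:
```python
from h import *
s,c,R,g=measure("wp",.092)
# crop scale 400/180=2.222: top step row ~90+80/2.22=126, bottom 90+328/2.22=237.6, left 213-219,right 292-295
for x in(240,255,270):print(x,g[112:134,x],g[230:246,x])
fit("wp",.092,range(148,232,4),(123,129),(234,241),range(240,262,3),(208,220),(286,300))
plan(.404,.167,.144,85,25)
```

```text
240 [162 163 160 159 163 161 160 127 118 116 115 130  98  63 113 168 174 175
 175 171 173 172] [149 155 155 153 157 153 154 151 131 115 117 119 141 165 163 162]
255 [162 161 162 160 162 163 162 126 114 112 117 127 100  62 114 170 173 175
 175 175 175 176] [ 44  40  80 152 153 152 153 153 132 114 114 118 142 164 163 160]
270 [106 145 106  77  67  61 112 167 174 174 178 174 120  66 117 168 174 175
 175 175 173 174] [ 44  94 155 156 151 154 155 151 100  73 100 100 101 101 102 103]
L slope -0.001 at0 -33.36 res 0.13
R slope 0.0009 at0 30.81 res 0.12
T slope -0.0005 at0 45.45 res 0.01
B slope 0.004 at0 -45.55 res 0.15
t 22.53 pos [ 0.5783 -0.1297  0.2062] yaw -15.91 turn/row [-0.      0.     -0.0897] dist/row mm 14.0 deg/row 4.04
0 [-0.0664 -0.0633  0.0166]
1 [-0.0618 -0.0678  0.0166]
2 [-0.0568 -0.072   0.0166]
3 [-0.0516 -0.0758  0.0166]
4 [-0.0461 -0.0793  0.0166]
5 [-0.0405 -0.0823  0.0166]
6 [-0.0346 -0.085   0.0166]
7 [-0.0285 -0.0872  0.0166]
8 [-0.0223 -0.089   0.0166]
9 [-0.016  -0.0903  0.0166]
10 [-0.0096 -0.0912  0.0166]
11 [-0.0031 -0.0917  0.0166]
12 [ 0.0034 -0.0917  0.0166]
13 [ 0.0098 -0.0912  0.0166]
14 [ 0.0162 -0.0903  0.0166]
15 [ 0.0225 -0.0889  0.0166]
16 [ 0.0287 -0.0871  0.0166]
17 [ 0.0348 -0.0849  0.0166]
18 [ 0.0407 -0.0822  0.0166]
19 [ 0.0464 -0.0792  0.0166]
20 [ 0.0518 -0.0757  0.0166]
21 [ 0.057  -0.0719  0.0166]
22 [ 0.0619 -0.0677  0.0166]
23 [ 0.0665 -0.0632  0.0166]
24 [ 0.0708 -0.0583  0.0166]
```

Run:
```python
from h import *
plan(.404,.167,.144,84,20)
```

```text
t 22.53 pos [ 0.5783 -0.1297  0.2062] yaw -15.91 turn/row [-0.     0.    -0.111] dist/row mm 17.5 deg/row 5.0
0 [-0.083  -0.0792  0.0207]
1 [-0.0758 -0.0861  0.0207]
2 [-0.068  -0.0924  0.0207]
3 [-0.0597 -0.0979  0.0207]
4 [-0.0509 -0.1028  0.0207]
5 [-0.0418 -0.1068  0.0207]
6 [-0.0323 -0.11    0.0207]
7 [-0.0226 -0.1124  0.0207]
8 [-0.0127 -0.114   0.0207]
9 [-0.0028 -0.1146  0.0207]
10 [ 0.0072 -0.1145  0.0207]
11 [ 0.0172 -0.1134  0.0207]
12 [ 0.027  -0.1115  0.0207]
13 [ 0.0366 -0.1087  0.0207]
14 [ 0.0459 -0.1051  0.0207]
15 [ 0.0549 -0.1007  0.0207]
16 [ 0.0634 -0.0955  0.0207]
17 [ 0.0715 -0.0896  0.0207]
18 [ 0.0791 -0.0831  0.0207]
19 [ 0.086  -0.0759  0.0207]
```

Call:
{"op": "send_rows", "data": {"rows": [{"x": -0.083,"y": -0.079,"z": 0.01,"wx": 0,"wy": 0,"wz": -0.111,"hand": 1},{"x": -0.076,"y": -0.086,"z": 0.02,"wx": 0,"wy": 0,"wz": -0.111,"hand": 1},{"x": -0.068,"y": -0.092,"z": 0.02,"wx": 0,"wy": 0,"wz": -0.111,"hand": 1},{"x": -0.06,"y": -0.098,"z": 0.02,"wx": 0,"wy": 0,"wz": -0.111,"hand": 1},{"x": -0.051,"y": -0.103,"z": 0.02,"wx": 0,"wy": 0,"wz": -0.111,"hand": 1},{"x": -0.042,"y": -0.107,"z": 0.02,"wx": 0,"wy": 0,"wz": -0.111,"hand": 1},{"x": -0.032,"y": -0.11,"z": 0.02,"wx": 0,"wy": 0,"wz": -0.111,"hand": 1},{"x": -0.023,"y": -0.112,"z": 0.02,"wx": 0,"wy": 0,"wz": -0.111,"hand": 1},{"x": -0.013,"y": -0.114,"z": 0.02,"wx": 0,"wy": 0,"wz": -0.111,"hand": 1},{"x": -0.003,"y": -0.115,"z": 0.02,"wx": 0,"wy": 0,"wz": -0.111,"hand": 1}]}}

```text
time: 23.37
tool_pos: [0.4905, 0.0193, 0.1778]
tool_rot: [0.0, 0.956, 0.295, 0.0]
contact_force: [-0.2, -0.4, -0.5]
gripper_width: 0.997
grasp_force: 0.0
```

Call:
{"op": "send_rows", "data": {"rows": [{"x": 0.007,"y": -0.115,"z": 0.03,"wx": 0,"wy": 0,"wz": -0.111,"hand": 1},{"x": 0.017,"y": -0.113,"z": 0.03,"wx": 0,"wy": 0,"wz": -0.111,"hand": 1},{"x": 0.027,"y": -0.111,"z": 0.03,"wx": 0,"wy": 0,"wz": -0.111,"hand": 1},{"x": 0.037,"y": -0.109,"z": 0.03,"wx": 0,"wy": 0,"wz": -0.111,"hand": 1},{"x": 0.046,"y": -0.105,"z": 0.03,"wx": 0,"wy": 0,"wz": -0.111,"hand": 1},{"x": 0.055,"y": -0.101,"z": 0.02,"wx": 0,"wy": 0,"wz": -0.111,"hand": 1},{"x": 0.063,"y": -0.096,"z": 0.02,"wx": 0,"wy": 0,"wz": -0.111,"hand": 1},{"x": 0.071,"y": -0.09,"z": 0.02,"wx": 0,"wy": 0,"wz": -0.111,"hand": 1},{"x": 0.079,"y": -0.083,"z": 0.015,"wx": 0,"wy": 0,"wz": -0.111,"hand": 1},{"x": 0.086,"y": -0.076,"z": 0.01,"wx": 0,"wy": 0,"wz": -0.111,"hand": 1}]}}

```text
time: 24.2
tool_pos: [0.4031, 0.1676, 0.1424]
tool_rot: [0.0, 0.742, 0.671, 0.0]
contact_force: [0.1, -0.1, -0.3]
gripper_width: 1.0
grasp_force: 0.0
```

Run:
```python
from h import *
im,s,c=snap("wb");g=cv2.cvtColor(im,cv2.COLOR_BGR2GRAY);R=toolR(s)
e=np.array([.0014,.0009,0])
P=proj(c,s["tool_pos"]+e+(R@np.array([[.0455,0,.114],[-.0455,0,.114],[0,-.032,.126],[0,.032,.126]]).T).T);print(P.round(1))
for r in(140,160,180,200,220):print(r,"L",[i for i in range(190,245) if abs(int(g[r,i+1])-int(g[r,i-1]))>35],"R",[i for i in range(265,325) if abs(int(g[r,i+1])-int(g[r,i-1]))>35])
for x in(240,248,256,264,272):print(x,[i for i in range(95,150) if abs(int(g[i+1,x])-int(g[i-1,x]))>30],[i for i in range(215,260) if abs(int(g[i+1,x])-int(g[i-1,x]))>30])
```

```text
snap 6 24.5 [0.4041 0.1665 0.1428] 83.89 F [ 0.9 -0.9 -0.9]
[[253.4 124.5]
 [253.4 236.3]
 [213.9 178.9]
 [292.8 178.9]]
140 L [213, 214, 223, 224, 226, 227, 237, 238, 240] R [268, 269, 270, 271, 272, 281, 282, 284, 285, 295, 296]
160 L [214, 215, 224, 225, 226, 240, 241, 242] R [268, 269, 270, 271, 272, 281, 282, 283, 284, 285, 295, 296]
180 L [216, 226, 227, 228, 229, 239, 240, 242, 243] R [268, 269, 270, 284, 285, 295, 296]
200 L [217, 218, 227, 228, 229, 230, 240, 241, 242, 243] R [269, 270, 272, 273, 282, 283, 284, 285, 295]
220 L [220, 228, 229, 230, 243, 244] R [270, 271, 273, 274, 281, 282, 283, 284, 285, 292]
240 [112, 114, 115, 119, 120, 122, 123, 135, 136, 139, 140] [223, 224, 225, 235, 236]
248 [111, 112, 113, 114, 115, 119, 120, 122, 123, 131, 132, 133, 142, 143, 144] [235, 236]
256 [111, 112, 113, 114, 119, 120, 121, 122, 129, 130, 145, 146] [222, 223, 224, 225, 234, 235]
264 [111, 113, 114, 119, 120, 121, 122] [216, 219, 220, 221, 234, 235]
272 [110, 111, 113, 114, 118, 119, 121, 122, 129, 130, 131, 133, 134, 140, 141, 143, 144] [215, 216, 218, 219, 221, 222, 223, 234, 235]
```

Run:
```python
from h import *
fit("wb",.03,range(140,210,4),(120,126),(232,240),range(242,272,3),(208,221),(290,302))
```

```text
L slope -0.0331 at0 -28.94 res 0.11
R slope -0.035 at0 35.32 res 0.03
T slope 0.0323 at0 48.45 res 0.12
B slope 0.0249 at0 -42.46 res 0.12
```

Call:
{"op": "send_rows", "data": {"rows": [{"x": 0.0137,"y": 0.012,"z": 0.1,"wx": 0,"wy": 0,"wz": -0.0433,"hand": 1},{"x": 0,"y": 0,"z": 0.14,"wx": 0,"wy": 0,"wz": 0,"hand": 1},{"x": 0,"y": 0,"z": 0.14,"wx": 0,"wy": 0,"wz": 0,"hand": 1},{"x": 0,"y": 0,"z": 0.14,"wx": 0,"wy": 0,"wz": 0,"hand": 1},{"x": 0,"y": 0,"z": 0.14,"wx": 0,"wy": 0,"wz": 0,"hand": 1},{"x": 0,"y": 0,"z": 0.11,"wx": 0,"wy": 0,"wz": 0,"hand": 1},{"x": 0,"y": 0,"z": 0.08,"wx": 0,"wy": 0,"wz": 0,"hand": 1},{"x": 0,"y": 0,"z": 0.05,"wx": 0,"wy": 0,"wz": 0,"hand": 1},{"x": 0,"y": 0,"z": 0.035,"wx": 0,"wy": 0,"wz": 0,"hand": 1},{"x": 0,"y": 0,"z": 0.014,"wx": 0,"wy": 0,"wz": 0,"hand": 1}]}}

```text
time: 25.38
tool_pos: [0.4057, 0.1684, -0.0003]
tool_rot: [-0.0, 0.732, 0.681, -0.0]
contact_force: [-0.5, 0.8, 0.5]
gripper_width: 0.999
grasp_force: 0.0
```

Call:
{"op": "send_rows", "data": {"rows": [{"x": 0,"y": 0,"z": 0,"wx": 0,"wy": 0,"wz": 0,"hand": 1},{"x": 0,"y": 0,"z": 0,"wx": 0,"wy": 0,"wz": 0,"hand": 1},{"x": 0,"y": 0,"z": 0,"wx": 0,"wy": 0,"wz": 0,"hand": 1},{"x": 0,"y": 0,"z": 0,"wx": 0,"wy": 0,"wz": 0,"hand": 1},{"x": 0,"y": 0,"z": 0,"wx": 0,"wy": 0,"wz": 0,"hand": -1},{"x": 0,"y": 0,"z": 0,"wx": 0,"wy": 0,"wz": 0,"hand": -1},{"x": 0,"y": 0,"z": 0,"wx": 0,"wy": 0,"wz": 0,"hand": -1},{"x": 0,"y": 0,"z": 0,"wx": 0,"wy": 0,"wz": 0,"hand": -1},{"x": 0,"y": 0,"z": 0,"wx": 0,"wy": 0,"wz": 0,"hand": -1},{"x": 0,"y": 0,"z": 0,"wx": 0,"wy": 0,"wz": 0,"hand": -1}]}}

```text
time: 26.22
tool_pos: [0.4065, 0.169, 0.001]
tool_rot: [0.0, 0.732, 0.682, 0.001]
contact_force: [0.1, 0.1, 4.8]
gripper_width: 0.731
grasp_force: 66.2
```

Run:
```python
from h import *
avg(2)
d=np.load("wb_pose.npy",allow_pickle=True).item()["s"];R0=toolR(d);s=manip.state();R=toolR(s)
tr=d["tool_pos"]+R0@[.00205,.00179,0];print("tray true",tr,"in tool now mm",(R.T@(tr-s["tool_pos"])*1e3).round(2),s["grasp_force"])
```

```text
t 26.27 P [406.46 169.01   1.01] sd [0.01 0.01 0.  ] yaw 85.94 Ftool [ 0.01  0.51 -5.21] sd [0.38 0.14 0.45] T [ 0.15 -0.03 -0.02] w 0.73
tray true [0.40614516 0.16830405 0.14284342] in tool now mm [-6.6000e-01 -6.0000e-02 -1.4183e+02] 66.18673503398895
```

Call:
{"op": "send_rows", "data": {"rows": [{"x": 0,"y": 0,"z": -0.03,"wx": 0,"wy": 0,"wz": 0,"hand": -1},{"x": 0,"y": 0,"z": -0.08,"wx": 0,"wy": 0,"wz": 0,"hand": -1},{"x": 0,"y": 0,"z": -0.14,"wx": 0,"wy": 0,"wz": 0,"hand": -1},{"x": 0,"y": 0,"z": -0.2,"wx": 0,"wy": 0,"wz": 0,"hand": -1},{"x": 0,"y": 0,"z": -0.2,"wx": 0,"wy": 0,"wz": 0,"hand": -1},{"x": 0,"y": 0,"z": -0.2,"wx": 0,"wy": 0,"wz": 0,"hand": -1},{"x": 0,"y": 0,"z": -0.1,"wx": 0,"wy": 0,"wz": 0,"hand": -1},{"x": 0,"y": 0,"z": -0.04,"wx": 0,"wy": 0,"wz": 0,"hand": -1},{"x": 0,"y": 0,"z": 0,"wx": 0,"wy": 0,"wz": 0,"hand": -1},{"x": 0,"y": 0,"z": 0,"wx": 0,"wy": 0,"wz": 0,"hand": -1}]}}

```text
time: 27.15
tool_pos: [0.4048, 0.1686, 0.1473]
tool_rot: [-0.001, 0.732, 0.682, -0.001]
contact_force: [-0.7, -0.4, -1.4]
gripper_width: 0.728
grasp_force: 65.8
```

Run:
```python
from h import *
im,s,c=snap("wlb");g=cv2.cvtColor(im,cv2.COLOR_BGR2GRAY);z=s["tool_pos"][2];R=toolR(s)
e=R.T@[1.4,.9,0];print("bias tool",e.round(2))
for r in(200,205,210):print(r,[i for i in range(160,200) if abs(int(g[r,i+1])-int(g[r,i-1]))>30],[i for i in range(310,345) if abs(int(g[r,i+1])-int(g[r,i-1]))>30])
for x in(232,255,276):print(x,[i for i in range(145,196) if abs(int(g[i+1,x])-int(g[i-1,x]))>30])
plan(.5771,-.1293,.128,164.08,17)
```

```text
snap 11 27.7 [0.4056 0.1688 0.1485] 85.93 F [ 0.4  0.4 -1.9]
bias tool [ 1.    1.33 -0.  ]
200 [171, 172, 197, 198, 199] [310, 311, 336, 337]
205 [171, 172, 192, 193, 194] [314, 315, 316, 336]
210 [172, 189, 190, 191, 195, 196, 197] [310, 311, 312, 317, 318, 335, 336]
232 [151, 152, 161, 162, 163, 173, 174, 175, 182, 183, 184]
255 [151, 152, 161, 162, 163, 173, 174, 175, 183, 184]
276 [151, 152, 162, 163, 173, 174, 175, 182, 183, 184]
t 27.75 pos [0.4056 0.1688 0.1486] yaw 85.93 turn/row [-0.     -0.     -0.1022] dist/row mm 20.3 deg/row 4.6
0 [-0.1118  0.0754  0.0081]
1 [-0.1175  0.0662  0.0081]
2 [-0.1224  0.0565  0.0081]
3 [-0.1266  0.0465  0.0081]
4 [-0.1299  0.0362  0.0081]
5 [-0.1324  0.0257  0.0081]
6 [-0.134   0.015   0.0081]
7 [-0.1348  0.0042  0.0081]
8 [-0.1347 -0.0066  0.0081]
9 [-0.1337 -0.0174  0.0081]
10 [-0.1319 -0.028   0.0081]
11 [-0.1292 -0.0385  0.0081]
12 [-0.1257 -0.0487  0.0081]
13 [-0.1214 -0.0587  0.0081]
14 [-0.1163 -0.0682  0.0081]
15 [-0.1105 -0.0773  0.0081]
16 [-0.1039 -0.0859  0.0081]
```

Run:
```python
from h import *
plan(.5763,-.1292,.115,164.08,19)
```

```text
t 27.75 pos [0.4056 0.1688 0.1486] yaw 85.93 turn/row [-0.     -0.     -0.0914] dist/row mm 18.2 deg/row 4.11
0 [-0.1     0.0672  0.0118]
1 [-0.1046  0.0598  0.0118]
2 [-0.1086  0.0521  0.0118]
3 [-0.1121  0.0442  0.0118]
4 [-0.115   0.0361  0.0118]
5 [-0.1172  0.0277  0.0118]
6 [-0.1189  0.0193  0.0118]
7 [-0.12    0.0107  0.0118]
8 [-0.1205  0.002   0.0118]
9 [-0.1203 -0.0066  0.0118]
10 [-0.1195 -0.0152  0.0118]
11 [-0.1181 -0.0238  0.0118]
12 [-0.1161 -0.0322  0.0118]
13 [-0.1135 -0.0404  0.0118]
14 [-0.1103 -0.0484  0.0118]
15 [-0.1066 -0.0562  0.0118]
16 [-0.1022 -0.0637  0.0118]
17 [-0.0974 -0.0709  0.0118]
18 [-0.0921 -0.0777  0.0118]
```

Call:
{"op": "send_rows", "data": {"rows": [{"x": -0.1,"y": 0.067,"z": 0,"wx": 0,"wy": 0,"wz": -0.0914,"hand": -1},{"x": -0.105,"y": 0.06,"z": 0,"wx": 0,"wy": 0,"wz": -0.0914,"hand": -1},{"x": -0.109,"y": 0.052,"z": 0,"wx": 0,"wy": 0,"wz": -0.0914,"hand": -1},{"x": -0.112,"y": 0.044,"z": 0,"wx": 0,"wy": 0,"wz": -0.0914,"hand": -1},{"x": -0.115,"y": 0.036,"z": 0,"wx": 0,"wy": 0,"wz": -0.0914,"hand": -1},{"x": -0.117,"y": 0.028,"z": 0,"wx": 0,"wy": 0,"wz": -0.0914,"hand": -1},{"x": -0.119,"y": 0.019,"z": 0,"wx": 0,"wy": 0,"wz": -0.0914,"hand": -1},{"x": -0.12,"y": 0.011,"z": 0,"wx": 0,"wy": 0,"wz": -0.0914,"hand": -1},{"x": -0.12,"y": 0.002,"z": 0,"wx": 0,"wy": 0,"wz": -0.0914,"hand": -1},{"x": -0.12,"y": -0.007,"z": 0.01,"wx": 0,"wy": 0,"wz": -0.0914,"hand": -1}]}}

```text
time: 28.58
tool_pos: [0.496, 0.0111, 0.1475]
tool_rot: [0.0, 0.444, 0.896, 0.0]
contact_force: [1.1, 1.2, -1.9]
gripper_width: 0.735
grasp_force: 65.8
```

Call:
{"op": "send_rows", "data": {"rows": [{"x": -0.12,"y": -0.015,"z": 0.02,"wx": 0,"wy": 0,"wz": -0.0914,"hand": -1},{"x": -0.118,"y": -0.024,"z": 0.02,"wx": 0,"wy": 0,"wz": -0.0914,"hand": -1},{"x": -0.116,"y": -0.032,"z": 0.02,"wx": 0,"wy": 0,"wz": -0.0914,"hand": -1},{"x": -0.113,"y": -0.04,"z": 0.02,"wx": 0,"wy": 0,"wz": -0.0914,"hand": -1},{"x": -0.11,"y": -0.048,"z": 0.03,"wx": 0,"wy": 0,"wz": -0.0914,"hand": -1},{"x": -0.107,"y": -0.056,"z": 0.03,"wx": 0,"wy": 0,"wz": -0.0914,"hand": -1},{"x": -0.102,"y": -0.064,"z": 0.03,"wx": 0,"wy": 0,"wz": -0.0914,"hand": -1},{"x": -0.097,"y": -0.071,"z": 0.03,"wx": 0,"wy": 0,"wz": -0.0914,"hand": -1},{"x": -0.092,"y": -0.078,"z": 0.015,"wx": 0,"wy": 0,"wz": -0.0914,"hand": -1},{"x": 0,"y": 0,"z": 0,"wx": 0,"wy": 0,"wz": 0,"hand": -1}]}}

```text
time: 29.42
tool_pos: [0.5771, -0.1315, 0.1144]
tool_rot: [0.0, 0.139, 0.99, -0.0]
contact_force: [-0.3, 0.6, -1.1]
gripper_width: 0.732
grasp_force: 65.8
```

Run:
```python
from h import *
im,s,c=snap("wq");avg(3)
plan(.5763,-.1292,.0915,164.08,1)
```

```text
snap 5 29.67 [ 0.5759 -0.1284  0.115 ] 164.08 F [ 0.4 -0.2 -1.5]
t 29.82 P [ 575.97 -128.36  115.12] sd [0.02 0.03 0.01] yaw 164.11 Ftool [-0.43  0.49  0.77] sd [0.35 0.61 0.65] T [-0.02  0.01 -0.02] w 0.728
t 29.87 pos [ 0.576  -0.1285  0.1151] yaw 164.11 turn/row [0.0001 0.0003 0.0006] dist/row mm 23.6 deg/row 0.03
0 [-0.0031 -0.0041  0.1575]
```

Call:
{"op": "send_rows", "data": {"rows": [{"x": -0.003,"y": -0.004,"z": 0.015,"wx": 0,"wy": 0,"wz": 0,"hand": -1},{"x": 0,"y": 0,"z": 0.03,"wx": 0,"wy": 0,"wz": 0,"hand": -1},{"x": 0,"y": 0,"z": 0.03,"wx": 0,"wy": 0,"wz": 0,"hand": -1},{"x": 0,"y": 0,"z": 0.03,"wx": 0,"wy": 0,"wz": 0,"hand": -1},{"x": 0,"y": 0,"z": 0.03,"wx": 0,"wy": 0,"wz": 0,"hand": -1},{"x": 0,"y": 0,"z": 0.015,"wx": 0,"wy": 0,"wz": 0,"hand": -1},{"x": 0,"y": 0,"z": 0.008,"wx": 0,"wy": 0,"wz": 0,"hand": -1},{"x": 0,"y": 0,"z": 0,"wx": 0,"wy": 0,"wz": 0,"hand": -1},{"x": 0,"y": 0,"z": 0,"wx": 0,"wy": 0,"wz": 0,"hand": -1},{"x": 0,"y": 0,"z": 0,"wx": 0,"wy": 0,"wz": 0,"hand": -1}]}}

```text
time: 30.7
tool_pos: [0.5766, -0.1299, 0.0914]
tool_rot: [0.0, 0.138, 0.99, -0.0]
contact_force: [0.1, -0.2, -0.8]
gripper_width: 0.731
grasp_force: 65.8
```

Run:
```python
from h import *
avg(4)
```

```text
t 30.85 P [ 576.56 -129.84   91.34] sd [0.04 0.02 0.03] yaw 164.08 Ftool [0.25 0.37 1.09] sd [0.16 0.56 0.29] T [ 0.01 -0.01 -0.01] w 0.731
```

Call:
{"op": "send_rows", "data": {"rows": [{"x": 0.002,"y": 0.003,"z": 0,"wx": 0,"wy": 0,"wz": 0,"hand": -1},{"x": 0,"y": 0,"z": 0.009,"wx": 0,"wy": 0,"wz": 0,"hand": -1},{"x": 0,"y": 0,"z": 0.009,"wx": 0,"wy": 0,"wz": 0,"hand": -1},{"x": 0,"y": 0,"z": 0.009,"wx": 0,"wy": 0,"wz": 0,"hand": -1},{"x": 0,"y": 0,"z": 0.009,"wx": 0,"wy": 0,"wz": 0,"hand": -1},{"x": 0,"y": 0,"z": 0,"wx": 0,"wy": 0,"wz": 0,"hand": -1},{"x": 0,"y": 0,"z": 0,"wx": 0,"wy": 0,"wz": 0,"hand": -1},{"x": 0,"y": 0,"z": 0,"wx": 0,"wy": 0,"wz": 0,"hand": -1},{"x": 0,"y": 0,"z": 0,"wx": 0,"wy": 0,"wz": 0,"hand": -1},{"x": 0,"y": 0,"z": 0,"wx": 0,"wy": 0,"wz": 0,"hand": -1}]}}

```text
time: 31.73
tool_pos: [0.5773, -0.1296, 0.0872]
tool_rot: [0.001, 0.139, 0.99, -0.0]
contact_force: [-0.6, -0.1, 5.2]
gripper_width: 0.731
grasp_force: 66.5
```

Run:
```python
from h import *
avg(4)
```

```text
t 31.88 P [ 577.34 -129.62   87.21] sd [0.03 0.01 0.04] yaw 164.08 Ftool [ 0.21  0.08 -5.43] sd [0.41 0.13 0.4 ] T [-0.06 -0.05  0.03] w 0.731
```

Call:
{"op": "send_rows", "data": {"rows": [{"x": 0,"y": 0,"z": 0.009,"wx": 0,"wy": 0,"wz": 0,"hand": -1},{"x": 0,"y": 0,"z": 0.009,"wx": 0,"wy": 0,"wz": 0,"hand": -1},{"x": 0,"y": 0,"z": 0.007,"wx": 0,"wy": 0,"wz": 0,"hand": -1},{"x": 0,"y": 0,"z": 0,"wx": 0,"wy": 0,"wz": 0,"hand": -1},{"x": 0,"y": 0,"z": 0,"wx": 0,"wy": 0,"wz": 0,"hand": -1},{"x": 0,"y": 0,"z": 0,"wx": 0,"wy": 0,"wz": 0,"hand": -1},{"x": 0,"y": 0,"z": 0,"wx": 0,"wy": 0,"wz": 0,"hand": -1},{"x": 0,"y": 0,"z": 0,"wx": 0,"wy": 0,"wz": 0,"hand": -1},{"x": 0,"y": 0,"z": 0,"wx": 0,"wy": 0,"wz": 0,"hand": -1},{"x": 0,"y": 0,"z": 0,"wx": 0,"wy": 0,"wz": 0,"hand": -1}]}}

```text
time: 32.77
tool_pos: [0.5778, -0.1298, 0.0838]
tool_rot: [0.002, 0.139, 0.99, -0.0]
contact_force: [2.0, -1.1, 6.5]
gripper_width: 0.73
grasp_force: 66.6
```

Run:
```python
from h import *
avg(4)
im,s,c=snap("wr");g=cv2.cvtColor(im,cv2.COLOR_BGR2GRAY)
for r in(160,180,200,205):print(r,[i for i in range(150,200) if abs(int(g[r,i+1])-int(g[r,i-1]))>25],[i for i in range(305,355) if abs(int(g[r,i+1])-int(g[r,i-1]))>25])
for x in(185,200,215,232,255,276,290,305,320):print(x,[i for i in range(100,200) if abs(int(g[i+1,x])-int(g[i-1,x]))>25])
```

```text
t 32.92 P [ 577.76 -129.77   83.81] sd [0.01 0.01 0.01] yaw 164.08 Ftool [-1.19 -0.1  -5.83] sd [0.54 0.48 0.63] T [-0.06 -0.08 -0.01] w 0.733
snap 0 32.97 [ 0.5778 -0.1298  0.0838] 164.08 F [ 1.3 -0.2  6.1]
160 [] [335, 336, 338]
180 [169, 170, 176, 177, 178] [330, 331, 332, 338, 339]
200 [170, 171, 172, 197, 198, 199] [308, 309, 310, 336, 337]
205 [171, 172, 192, 193, 194] [305, 306, 307, 314, 315, 316, 336, 337]
185 [146, 147, 148, 151, 152, 162, 163, 173, 174, 175, 183, 184]
200 [135, 136, 137, 146, 147, 148, 151, 152, 162, 163, 173, 174, 175, 183, 184, 199]
215 [135, 136, 137, 138, 147, 148, 151, 152, 153, 162, 163, 173, 174, 175, 183, 184, 199]
232 [139, 140, 146, 147, 148, 151, 152, 153, 162, 163, 173, 174, 175, 183, 184]
255 [130, 131, 146, 147, 148, 152, 161, 162, 163, 173, 174, 175, 183, 184, 197, 198, 199]
276 [130, 131, 146, 147, 148, 152, 153, 162, 163, 173, 174, 175, 183, 184]
290 [130, 131, 146, 147, 148, 152, 153, 162, 163, 173, 174, 175, 183, 184]
305 [130, 131, 146, 147, 148, 152, 153, 162, 163, 173, 174, 175, 183, 184, 198, 199]
320 [140, 146, 147, 148, 151, 152, 153, 162, 163, 173, 174, 175, 183, 184, 185]
```

Run:
```python
from h import *
s,c,R,g=measure("wr",0);e=np.array([.0014,.0009,0])
def pj(x,y,z):
    p=s["tool_pos"]+R@[x/1e3,y/1e3,0]+e; p[2]=z/1e3; return proj(c,[p])[0].round(1).tolist()
u=83
for n,x,y,z in(("B step",45,27.5,u+30),("B sh",49.5,32,u+18),("B sh-",49.5,-32,u+18),("B bot",49.5,32,u),("B bot-",49.5,-32,u),("A sh hit",49.5,32,80),("A sh hit-",49.5,-32,80),("A sh miss",49.5,32,u-12),("A sh miss-",49.5,-32,u-12),("Abot hit",49.5,32,62),("A bot miss",49.5,32,53),("catch tip",46,0,80)):print(n,pj(x,y,z))
for x in(178,185,200,320,326,332):print(x,g[124:188,x])
for r in(150,155,165):print(r,g[r,165:190],g[r,318:345])
```

```text
B step [333.8, 183.5]
B sh [339.5, 162.3]
B sh- [168.5, 162.3]
B bot [329.5, 151.8]
B bot- [178.4, 151.8]
A sh hit [328.0, 150.3]
A sh hit- [179.8, 150.3]
A sh miss [324.0, 146.0]
A sh miss- [183.8, 146.1]
Abot hit [320.4, 142.3]
A bot miss [317.1, 138.9]
catch tip [253.9, 158.1]
178 [ 89  90  87  89  88  89  86  85  88  86  89  88  89  87  88  90  88  89
  87  87  88  88  90  86  86  90  89  85  78  69  68  68  69  68  71  70
  68  71  94 154 158 159 158 158 158 159 160 161 159 159 158 158 158 149
 131 102  71  72  69  70 155 156 157 156]
185 [ 86  87  87  89  86  90  90  89  88  86  89  88  85  88  89  88  89  87
  77  69  69  69  71  95 156 163 162 165  97  72  73  72  68  70  69  73
  69  69  94 157 161 158 157 160 159 161 159 159 159 159 101  70  71  69
  72  69  69  70  70  67 137 155 158 154]
200 [220 218 219 220 218 219 219 218 218 220 219 220 178 106  77  81  73  69
  69  68  68  69  69  95 160 165 167 166  91  70  71  68  72  68  69  72
  71  69  90 160 160 164 160 161 162 163 160 161 160 159  99  72  66  67
  70  69  70  68  70  69 137 158 157 158]
320 [107 107 108 107 106
[... 699 characters left out ...]
8 158 159 158 159 156 155 155
 156 155 156 125  89  82 117 155 155 155]
150 [ 89  87  87  89  84  87  87  88  89  86  86  87  87  89 100 141 163 162
 164 162 162 163 164 164 165] [163 162 163 161 162 161 163 161 163 161 172 211 219 220 221 221 220 219
 215 196 147  85  88  90  89  88  89]
155 [83 85 87 91 86 87 87 87 87 87 80 73 69 68 71 68 70 70 71 71 72 70 70 70
 67] [ 69  71  70  69  67  70  68  70  68  67  69  73  69  80 140 203 219 217
 211 183  85  90  88  86  87  89  87]
165 [ 87  87  86 104 141 158 159 158 159 160 158 158 158 159 159 160 161 158
 159 160 158 160 159 161 162] [160 159 156 160 159 159 158 158 158 160 156 158 157 159 160 157 158 158
 158 157 158 147  90  88  85  83  87]
```

B's drawn points match the model. The lower tray's visible shoulder is 148 px wide, which puts it at z≈80, and it is centred in y within 0.1 px. So B's skirt is over A's step and sits about 1.3 mm too far towards mag +x. I'll nudge it back and press.

Call:
{"op": "send_rows", "data": {"rows": [{"x": 0.004,"y": 0,"z": 0,"wx": 0,"wy": 0,"wz": 0,"hand": -1},{"x": 0.003,"y": 0,"z": 0,"wx": 0,"wy": 0,"wz": 0,"hand": -1},{"x": 0,"y": 0,"z": 0,"wx": 0,"wy": 0,"wz": 0,"hand": -1},{"x": 0,"y": 0,"z": 0,"wx": 0,"wy": 0,"wz": 0,"hand": -1},{"x": 0,"y": 0,"z": 0.01,"wx": 0,"wy": 0,"wz": 0,"hand": -1},{"x": 0,"y": 0,"z": 0.01,"wx": 0,"wy": 0,"wz": 0,"hand": -1},{"x": 0,"y": 0,"z": 0.01,"wx": 0,"wy": 0,"wz": 0,"hand": -1},{"x": 0,"y": 0,"z": 0,"wx": 0,"wy": 0,"wz": 0,"hand": -1},{"x": 0,"y": 0,"z": 0,"wx": 0,"wy": 0,"wz": 0,"hand": -1},{"x": 0,"y": 0,"z": 0,"wx": 0,"wy": 0,"wz": 0,"hand": -1}]}}

```text
time: 33.85
tool_pos: [0.5773, -0.1297, 0.0795]
tool_rot: [0.003, 0.139, 0.99, -0.0]
contact_force: [2.4, -0.5, 5.5]
gripper_width: 0.726
grasp_force: 66.8
```

Run:
```python
from h import *
avg(3)
```

```text
t 33.95 P [ 577.25 -129.68   79.54] sd [0.   0.01 0.  ] yaw 164.07 Ftool [-2.45 -0.19 -5.34] sd [0.26 0.28 0.42] T [-0.09 -0.32 -0.02] w 0.731
```

Call:
{"op": "send_rows", "data": {"rows": [{"x": 0,"y": 0,"z": 0.016,"wx": 0,"wy": 0,"wz": 0,"hand": -1},{"x": 0,"y": 0,"z": 0.018,"wx": 0,"wy": 0,"wz": 0,"hand": -1},{"x": 0,"y": 0,"z": 0.018,"wx": 0,"wy": 0,"wz": 0,"hand": -1},{"x": 0,"y": 0,"z": 0.018,"wx": 0,"wy": 0,"wz": 0,"hand": -1},{"x": 0,"y": 0,"z": 0.018,"wx": 0,"wy": 0,"wz": 0,"hand": -1},{"x": 0,"y": 0,"z": 0.018,"wx": 0,"wy": 0,"wz": 0,"hand": -1},{"x": 0,"y": 0,"z": 0.018,"wx": 0,"wy": 0,"wz": 0,"hand": -1},{"x": 0,"y": 0,"z": 0.016,"wx": 0,"wy": 0,"wz": 0,"hand": -1},{"x": 0,"y": 0,"z": 0,"wx": 0,"wy": 0,"wz": 0,"hand": -1},{"x": 0,"y": 0,"z": 0,"wx": 0,"wy": 0,"wz": 0,"hand": -1}]}}

```text
time: 34.83
tool_pos: [0.5773, -0.1297, 0.0587]
tool_rot: [0.002, 0.139, 0.99, -0.0]
contact_force: [0.4, -1.3, 7.2]
gripper_width: 0.734
grasp_force: 66.9
```

Run:
```python
from h import *
avg(3)
```

```text
t 34.93 P [ 577.26 -129.67   58.72] sd [0.01 0.01 0.05] yaw 164.08 Ftool [-1.04 -0.65 -7.14] sd [0.38 0.68 0.33] T [-0.12 -0.13 -0.01] w 0.73
```

Call:
{"op": "send_rows", "data": {"rows": [{"x": 0,"y": 0,"z": 0.003,"wx": 0,"wy": 0,"wz": 0,"hand": -1},{"x": 0,"y": 0,"z": 0,"wx": 0,"wy": 0,"wz": 0,"hand": -1},{"x": 0,"y": 0,"z": 0,"wx": 0,"wy": 0,"wz": 0,"hand": -1},{"x": 0,"y": 0,"z": -0.01,"wx": 0,"wy": 0,"wz": 0,"hand": -1},{"x": 0,"y": 0,"z": -0.01,"wx": 0,"wy": 0,"wz": 0,"hand": -1},{"x": 0,"y": 0,"z": -0.01,"wx": 0,"wy": 0,"wz": 0,"hand": -1},{"x": 0,"y": 0,"z": -0.01,"wx": 0,"wy": 0,"wz": 0,"hand": -1},{"x": 0,"y": 0,"z": -0.006,"wx": 0,"wy": 0,"wz": 0,"hand": -1},{"x": 0,"y": 0,"z": 0,"wx": 0,"wy": 0,"wz": 0,"hand": -1},{"x": 0,"y": 0,"z": 0,"wx": 0,"wy": 0,"wz": 0,"hand": -1}]}}

```text
time: 35.82
tool_pos: [0.5771, -0.1297, 0.0635]
tool_rot: [0.003, 0.139, 0.99, -0.0]
contact_force: [6.5, -2.0, -0.8]
gripper_width: 0.734
grasp_force: 66.9
```

Run:
```python
from h import *
avg(3)
```

```text
t 35.92 P [ 577.08 -129.63   63.49] sd [0.01 0.02 0.01] yaw 164.07 Ftool [-6.76  0.06  1.25] sd [0.41 0.6  0.39] T [-0.04 -0.99  0.  ] w 0.725
```

Held. I'll press once more, release and rise.

Call:
{"op": "send_rows", "data": {"rows": [{"x": 0,"y": 0,"z": 0.015,"wx": 0,"wy": 0,"wz": 0,"hand": -1},{"x": 0,"y": 0,"z": 0.015,"wx": 0,"wy": 0,"wz": 0,"hand": -1},{"x": 0,"y": 0,"z": 0.01,"wx": 0,"wy": 0,"wz": 0,"hand": -1},{"x": 0,"y": 0,"z": 0,"wx": 0,"wy": 0,"wz": 0,"hand": -1},{"x": 0,"y": 0,"z": 0,"wx": 0,"wy": 0,"wz": 0,"hand": -1},{"x": 0,"y": 0,"z": 0,"wx": 0,"wy": 0,"wz": 0,"hand": -1},{"x": 0,"y": 0,"z": -0.01,"wx": 0,"wy": 0,"wz": 0,"hand": -1},{"x": 0,"y": 0,"z": 0,"wx": 0,"wy": 0,"wz": 0,"hand": -1},{"x": 0,"y": 0,"z": 0,"wx": 0,"wy": 0,"wz": 0,"hand": -1},{"x": 0,"y": 0,"z": 0,"wx": 0,"wy": 0,"wz": 0,"hand": -1}]}}

```text
time: 36.8
tool_pos: [0.5771, -0.1296, 0.0605]
tool_rot: [0.002, 0.139, 0.99, -0.0]
contact_force: [1.9, -0.6, 7.4]
gripper_width: 0.726
grasp_force: 67.8
```

Call:
{"op": "send_rows", "data": {"rows": [{"x": 0,"y": 0,"z": 0,"wx": 0,"wy": 0,"wz": 0,"hand": 1},{"x": 0,"y": 0,"z": 0,"wx": 0,"wy": 0,"wz": 0,"hand": 1},{"x": 0,"y": 0,"z": 0,"wx": 0,"wy": 0,"wz": 0,"hand": 1},{"x": 0,"y": 0,"z": 0,"wx": 0,"wy": 0,"wz": 0,"hand": 1},{"x": 0,"y": 0,"z": 0,"wx": 0,"wy": 0,"wz": 0,"hand": 1},{"x": 0,"y": 0,"z": 0,"wx": 0,"wy": 0,"wz": 0,"hand": 1},{"x": 0,"y": 0,"z": 0,"wx": 0,"wy": 0,"wz": 0,"hand": 1},{"x": 0,"y": 0,"z": -0.05,"wx": 0,"wy": 0,"wz": 0,"hand": 1},{"x": 0,"y": 0,"z": -0.12,"wx": 0,"wy": 0,"wz": 0,"hand": 1},{"x": 0,"y": 0,"z": -0.12,"wx": 0,"wy": 0,"wz": 0,"hand": 1}]}}

```text
time: 37.63
tool_pos: [0.5744, -0.1287, 0.1019]
tool_rot: [-0.001, 0.138, 0.99, 0.0]
contact_force: [-0.0, -0.8, 0.7]
gripper_width: 1.0
grasp_force: 0.0
```

Call:
{"op": "send_rows", "data": {"rows": [{"x": 0,"y": 0,"z": -0.15,"wx": 0,"wy": 0,"wz": 0,"hand": 1},{"x": 0,"y": 0,"z": -0.18,"wx": 0,"wy": 0,"wz": 0,"hand": 1},{"x": 0,"y": 0,"z": -0.18,"wx": 0,"wy": 0,"wz": 0,"hand": 1},{"x": 0,"y": 0,"z": -0.1,"wx": 0,"wy": 0,"wz": 0,"hand": 1},{"x": 0,"y": 0,"z": -0.06,"wx": 0,"wy": 0,"wz": 0,"hand": 1},{"x": 0,"y": 0,"z": -0.02,"wx": 0,"wy": 0,"wz": 0,"hand": 1},{"x": 0,"y": 0,"z": 0,"wx": 0,"wy": 0,"wz": 0,"hand": 1},{"x": 0,"y": 0,"z": 0,"wx": 0,"wy": 0,"wz": 0,"hand": 1},{"x": 0,"y": 0,"z": 0,"wx": 0,"wy": 0,"wz": 0,"hand": 1},{"x": 0,"y": 0,"z": 0,"wx": 0,"wy": 0,"wz": 0,"hand": 1}]}}

```text
time: 38.47
tool_pos: [0.5744, -0.1287, 0.2037]
tool_rot: [-0.001, 0.138, 0.99, 0.0]
contact_force: [0.5, -0.5, 0.1]
gripper_width: 0.999
grasp_force: 0.0
```

Run:
```python
from h import *
im,s,c=snap("wz");g=cv2.cvtColor(im,cv2.COLOR_BGR2GRAY)
for r in(150,180,210):print(r,[i for i in range(200,230) if abs(int(g[r,i+1])-int(g[r,i-1]))>30],[i for i in range(280,310) if abs(int(g[r,i+1])-int(g[r,i-1]))>30])
for x in(225,240,255,270,285):print(x,[i for i in range(95,140) if abs(int(g[i+1,x])-int(g[i-1,x]))>30],[i for i in range(225,260) if abs(int(g[i+1,x])-int(g[i-1,x]))>30])
R=toolR(s);e=np.array([.0014,.0009,0])
for n,x,y,z in(("T",45.5,0,92),("B",-45.5,0,92),("R",0,32,80),("L",0,-32,80),("T if popped",45.5,0,110),("T front tray A bottom",50,0,44)):
    p=s["tool_pos"]+R@[x/1e3+.0005,y/1e3,0]+e;p[2]=z/1e3;print(n,proj(c,[p])[0].round(1))
```

```text
snap 8 38.87 [ 0.5752 -0.129   0.2055] 164.08 F [0.2 0.6 0.2]
150 [212, 213, 226, 227, 228] [280, 281, 294, 295, 307, 308]
180 [213, 214, 225, 226, 228, 229] [281, 282, 293, 305, 306, 307]
210 [214, 215, 228, 229] [291, 292, 304, 305]
225 [112, 113, 114, 115, 116, 117, 118, 119, 120, 125, 126, 127, 128, 129, 137, 138, 139] [225, 231, 232, 245, 246, 247]
240 [117, 118, 119, 120, 125, 126, 127, 128] [225, 226, 239, 240, 241]
255 [107, 108, 120, 121, 124, 126, 127, 128, 135, 136] [227, 228, 229, 230, 252, 253, 254, 255]
270 [107, 108, 120, 121, 124, 126, 127, 128, 136, 137, 138] [225, 226, 227, 228, 229, 244, 253, 254, 255]
285 [107, 108, 120, 121, 122, 123, 125, 126, 127, 128, 129] [228, 229, 230, 240, 241, 247, 248, 254, 255]
T [253.6 123.6]
B [253.6 235.7]
R [293.1 178.2]
L [214.  178.2]
T if popped [253.6 127.2]
T front tray A bottom [253.5 110.9]
```

Run:
```python
from h import *
s,c,R,g=measure("wz",.092)
for x in(238,246,262,276):print(x,g[122:132,x],g[228:246,x])
fit("wz",.092,range(150,212,4),(124,131),(236,243),range(236,250,3),(206,222),(286,299))
```

```text
238 [168 168 167 167 101  69 136 164 167 168] [141 149 147 148 149 151 149 148 147 149 149 144  57 103 105 103 106 102]
246 [114 113 115 162  98  68 137 165 168 168] [149 146 147 149 149 146 148 147 148 150 149 146  87 118 123 127 146 147]
262 [103 109 106 161 100  67 138 163 166 164] [149 149 150 149 149 149 149 148 152 149 148 148 132 134 134 136 150 167]
276 [103 109 107 159 101  67 139 162 166 165] [ 31  91 149 149 147 149 148 150 148 147 136 133 133 134 134 136 151 168]
L slope 0.0029 at0 -30.98 res 0.13
R slope 0.0064 at0 33.17 res 0.13
T slope -0.1551 at0 42.04 res 0.43
B slope -0.0244 at0 -49.51 res 0.09
```

Tray B sits at the held height: width 64.15 mm, step length 112.0 px against 112.1 expected, and level. The gripper is clear, so I'm handing in.

```bash
python3 -c "
from plant import job_done;print(job_done())"
```

```text
the job is handed in; nothing more can be done
None
```

Both grey trays are stacked in the magazine with their chamfers at +x and held under the catches; the job was handed in at about 39 s with the gripper clear, and no verdict came back. The upper tray's seating was checked by measurement only, and the first press of tray A stood on the step (about 28 N) before I realigned it.

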